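# Reload a block heater with sample pots and start it

### The job

First take the old pots out of the block heater and stand them upright in the white enamel kidney dish. Then set every new pot from the steel tray fully down in a heater nest of its own shape and move the temperature probe from its stand into the heater's probe well, fully home. When all that is done press the grey start button right down and let it go; leave the brown bottle, the Petri dishes and the slide box where they are.

Things in the scene. Friction and masses are not known exactly. Their poses are not given: they have to be found in the camera images.
- round_1: Squat sample pot, white with a thick steel foot and a grey screw cap, round, 46 mm in diameter, straight sides to 35 mm, 42 mm tall with its cap (29 mm in diameter), 80 to 170 g, its weight low in the foot. Origin: centre of its underside, z up along the pot. A new pot: starts standing upright on the steel tray, at any yaw. Absent in some starts (None from the start).
- round_2: Squat sample pot, white with a thick steel foot and a grey screw cap, round, 46 mm in diameter, straight sides to 35 mm, 42 mm tall with its cap (29 mm in diameter), 80 to 170 g, its weight low in the foot. Origin: centre of its underside, z up along the pot. A new pot: starts standing upright on the steel tray, at any yaw. Absent in some starts (None from the start).
- square_1: Squat sample pot, white with a thick steel foot and a grey screw cap, square, 40 x 40 mm, straight sides to 35 mm, 42 mm tall with its cap (29 mm in diameter), 80 to 170 g, its weight low in the foot. Origin: centre of its underside, z up along the pot. A new pot: starts standing upright on the steel tray, at any yaw. Absent in some starts (None from the start).
- square_2: Squat sample pot, white with a thick steel foot and a grey screw cap, square, 40 x 40 mm, straight sides to 35 mm, 42 mm tall with its cap (29 mm in diameter), 80 to 170 g, its weight low in the foot. Origin: centre of its underside, z up along the pot. A new pot: starts standing upright on the steel tray, at any yaw. Absent in some starts (None from the start).
- oblong_1: Squat sample pot, white with a thick steel foot and a grey screw cap, oblong, 32 mm (its x axis) x 52 mm (its y axis), straight sides to 35 mm, 42 mm tall with its cap (29 mm in diameter), 80 to 170 g, its weight low in the foot. Origin: centre of its underside, z up along the pot. A new pot: starts standing upright on the steel tray, at any yaw. Absent in some starts (None from the start).
- oblong_2: Squat sample pot, white with a thick steel foot and a grey screw cap, oblong, 32 mm (its x axis) x 52 mm (its y axis), straight sides to 35 mm, 42 mm tall with its cap (29 mm in diameter), 80 to 170 g, its weight low in the foot. Origin: centre of its underside, z up along the pot. A new pot: starts standing upright on the steel tray, at any yaw. Absent in some starts (None from the start).
- old_round: Squat sample pot, white with a thick steel foot and a grey screw cap, round, 46 mm in diameter, straight sides to 35 mm, 42 mm tall with its cap (29 mm in diameter), 80 to 170 g, its weight low in the foot. Origin: centre of its underside, z up along the pot. An old pot from the last run: starts standing in one of the heater's nests of its shape. Absent in some starts; at least one is there.
- old_square: Squat sample pot, white with a thick steel foot and a grey screw cap, square, 40 x 40 mm, straight sides to 35 mm, 42 mm tall with its cap (29 mm in diameter), 80 to 170 g, its weight low in the foot. Origin: centre of its underside, z up along the pot. An old pot from the last run: starts standing in one of the heater's nests of its shape. Absent in some starts; at least one is there.
- heater: Fixed block heater, 200 (x) x 280 (y) x 48 mm high, left or right of centre, with six nests in its aluminium top (columns from -y to +y: round, square, oblong) and a grey strip along +y with start button (-x end) and probe well (+x end). Origin: centre of its underside. On the other side stands a fixed steel tray, 215 x 300 mm, floor 4 mm above the table, rim 10 mm high.
- dish_mid (a point): Middle of the floor of a loose white enamel kidney dish, 0.5 kg, 195 mm long (x axis here), about 105 mm wide (y), 24 mm high, floor 5 mm above the table. The kidney's centre line bends towards +y at both ends: 37 mm along x either way it is 6 mm towards +y; a pot stands well at each of these points. The floor reaches 47 mm either side of that line.
- stand: Fixed grey plastic parking stand for the probe, 60 x 60 mm, 45 mm high, with a 9 mm hole in the middle of its top. Origin: centre of its underside.
- probe: Temperature probe, 60 g: steel rod 6 mm in diameter, 38 mm long, tapered tip, under a black square handle 18 x 18 mm, 60 mm tall (x, y across its faces; 38 to 98 mm above the tip; a 6 mm rubber stub on top). Starts upright in the parking stand, handle resting on the stand's top. Origin: tip of the rod, z up along the probe.
- well (a point): Mouth of the heater's probe well in the heater's top, a hole 9 mm in diameter, 40 mm deep; fully home, the probe's handle rests on the heater's top, its tip 38 mm below this point. Axes parallel to the heater's; 50 mm towards +x and 105 mm towards +y from the heater's middle.
- start (a joint): Travel of the start button: 0 m out, 0.006 m fully down, sprung; full travel takes 5 N.
- start_top (a point): Centre of the top of the start button, a grey button 28 mm in diameter in a black housing on the heater's grey strip.
- reagent: Bystander: brown glass reagent bottle with a black cap, 60 mm in diameter, 125 mm tall. Origin: centre of its underside.
- petri: Bystander: stack of three Petri dishes, 90 mm in diameter, 47 mm high. Origin: centre of its underside.
- slidebox: Bystander: white paper box of microscope slides, 45 x 85 x 22 mm, on the robot's side of the work. Origin: centre of its underside.
- nest_round_a (a point): Centre of the floor of a round nest 50 mm in diameter, sunk 12 mm below the heater's top (floor 36 mm above the table); axes parallel to the heater's. Row nearer the heater's -x side. The columns lie about 70 mm apart.
- nest_round_b (a point): Centre of the floor of a round nest 50 mm in diameter, sunk 12 mm below the heater's top (floor 36 mm above the table); axes parallel to the heater's. Row nearer its +x side, 100 mm from the other nest of this shape. The columns lie about 70 mm apart.
- nest_square_a (a point): Centre of the floor of a square nest 44 x 44 mm, sides along the heater's x and y, sunk 12 mm below the heater's top (floor 36 mm above the table); axes parallel to the heater's. Row nearer the heater's -x side. The columns lie about 70 mm apart.
- nest_square_b (a point): Centre of the floor of a square nest 44 x 44 mm, sides along the heater's x and y, sunk 12 mm below the heater's top (floor 36 mm above the table); axes parallel to the heater's. Row nearer its +x side, 100 mm from the other nest of this shape. The columns lie about 70 mm apart.
- nest_oblong_a (a point): Centre of the floor of an oblong nest 36 mm (heater x) x 56 mm (heater y), sunk 12 mm below the heater's top (floor 36 mm above the table); axes parallel to the heater's. Row nearer the heater's -x side. The columns lie about 70 mm apart.
- nest_oblong_b (a point): Centre of the floor of an oblong nest 36 mm (heater x) x 56 mm (heater y), sunk 12 mm below the heater's top (floor 36 mm above the table); axes parallel to the heater's. Row nearer its +x side, 100 mm from the other nest of this shape. The columns lie about 70 mm apart.
There are look-alikes about, which are no part of the job. What is shaped like the square_1 but purple or red is not meant.

How it is judged (in metres and radians):
On the way, in this order (a step that is already met when the one before it is completed fails the run):
1. every old pot stands upright in the kidney dish (x of old_round in the frame of dish_mid between -0.08 and 0.08 m and y of old_round in the frame of dish_mid between -0.04 and 0.04 m and z of old_round in the frame of dish_mid between -0.003 and 0.005 m and angle between each of old_round, old_square's own z axis and vertical below 0.15 rad and linear speed of each of old_round, old_square below 0.02 m/s and x of old_square in the frame of dish_mid between -0.08 and 0.08 m and y of old_square in the frame of dish_mid between -0.04 and 0.04 m and z of old_square in the frame of dish_mid between -0.003 and 0.005 m), for 0.2 s.
2. every new pot sits fully down in a nest of its shape, and the probe is fully home in the well (((horizontal distance between round_1 and nest_round_a below 0.005 m and z of round_1 in the frame of nest_round_a below 0.004 m) or (horizontal distance between round_1 and nest_round_b below 0.005 m and z of round_1 in the frame of nest_round_b below 0.004 m)) and angle between each of round_1, round_2, square_1, square_2, oblong_1, oblong_2's own z axis and vertical below 0.08 rad and linear speed of each of round_1, round_2, square_1, square_2, oblong_1, oblong_2, probe below 0.02 m/s and ((horizontal distance between round_2 and nest_round_a below 0.005 m and z of round_2 in the frame of nest_round_a below 0.004 m) or (horizontal distance between round_2 and nest_round_b below 0.005 m and z of round_2 in the frame of nest_round_b below 0.004 m)) and ((horizontal distance between square_1 and nest_square_a below 0.005 m and z of square_1 in the frame of nest_square_a below 0.004 m) or (horizontal distance between square_1 and nest_square_b below 0.005 m and z of square_1 in the frame of nest_square_b below 0.004 m)) and ((horizontal distance between square_2 and nest_square_a below 0.005 m and z of square_2 in the frame of nest_square_a below 0.004 m) or (horizontal distance between square_2 and nest_square_b below 0.005 m and z of square_2 in the frame of nest_square_b below 0.004 m)) and ((horizontal distance between oblong_1 and nest_oblong_a below 0.005 m and z of oblong_1 in the frame of nest_oblong_a below 0.004 m) or (horizontal distance between oblong_1 and nest_oblong_b below 0.005 m and z of oblong_1 in the frame of nest_oblong_b below 0.004 m)) and ((horizontal distance between oblong_2 and nest_oblong_a below 0.005 m and z of oblong_2 in the frame of nest_oblong_a below 0.004 m) or (horizontal distance between oblong_2 and nest_oblong_b below 0.005 m and z of oblong_2 in the frame of nest_oblong_b below 0.004 m)) and horizontal distance between probe and well below 0.004 m and z of probe in the frame of well below -0.034 m and angle between probe's own z axis and vertical below 0.1 rad), for 0.2 s.
3. the start button is pressed right down (value of joint start above 0.0045 m), for 0.05 s.
At the end, for the whole second after the job is handed in: New pots in nests of their shape (5 mm off centre, 4 mm off the floor, 0.08 rad); old ones upright on the dish floor (80 mm in x, 40 mm in y of its middle); probe home in the well (4 mm, 0.1 rad); all at rest; start button pressed past 4.5 mm after that, and out again (all of step 1 and all of step 2 and value of joint start below 0.002 m); the robot touches nothing.
It fails at once if the brown bottle is pushed more than 30 mm from its place or tipped over (distance of reagent from where it was at the start of the episode above 0.03 m or angle between reagent's own z axis and vertical above 0.5 rad).
It fails at once if the stack of Petri dishes is pushed more than 30 mm from its place or tipped over (distance of petri from where it was at the start of the episode above 0.03 m or angle between petri's own z axis and vertical above 0.5 rad).
It fails at once if the slide box is pushed more than 30 mm from its place or tipped over (distance of slidebox from where it was at the start of the episode above 0.03 m or angle between slidebox's own z axis and vertical above 0.5 rad).
Of round_1, round_2, square_1, square_2, oblong_1, oblong_2 only 4 to 5 are there at a start; the rules pass over those that are not, and their reading is None.
Of old_round, old_square only 1 to 2 are there at a start; the rules pass over those that are not, and their reading is None.
At some moment in a run one of round_1, round_2, square_1, square_2, oblong_1, oblong_2 may be knocked a few centimetres aside while the robot is not near it.
It also fails if it takes over 210 s, if anything falls off the work surface, if the arm or the gripper's body presses on something with over 40 N, if the wrist force passes 120 N, or if a joint passes its speed limit or range.

### The arm

A 7-joint arm with a two-finger parallel gripper is mounted at the origin on the work surface. World frame = base frame: x ahead of the robot, y to its left, z up, the work surface at z = 0. Lengths are in m, angles in degrees, forces in N, time in s.
With the tool pointing down it reaches from about 0.425 to 0.875 m from the base axis. Payload 4.7 kg.
Tool frame: the origin (TCP) lies at the centre of the arm's flange, where the gripper is bolted on; the fingertips stand 182 mm ahead of it and the grasp point (between the pads) lies 164 mm ahead of it (env.grip_depth is the distance from the TCP to the grasp point, in m); z points along the fingers, y is the line along which they close (so a half turn about z gives the same grasp; the last joint's range is limited). The gripper opens to 87 mm and grips with 3 to 60 N. Pads are 19 mm wide; open, the fingers measure 117 mm over their backs; the gripper's body (75 mm by 190 mm) begins 51 mm behind the grasp point.
Start: joints at [-63.192, 18.392, -4.016, 83.108, 1.295, 78.541, -3.26], TCP at [0.285, 0.584, 0.405] pointing down, gripper open.
Joint ranges: [-163.93, 163.93], [-17.29, 119.83], [-79.2, 71.16], [3.27, 140.29], [-89.18, 269.18], [5.43, 117.66], [-154.24, 154.24]. Speed limits (degrees/s): [147.25, 147.25, 180, 180, 180, 180, 180].

### API

Orientations are given as [roll, pitch, yaw] about the fixed x, y, z axes, in that order (R = Rz(yaw) Ry(pitch) Rx(roll)).
In Python, from cell import env gives the robot as it stands. The module is installed in compiled form; this text tells all that it offers.
- The arm moves only by the tool send_rows, never from a script. Its arguments are lists of equal length, an entry for each row: "xyz": the shift along the tool's x, y, z in m, a list of three; "rotation": the turn, a rotation vector about the tool's x, y, z in rad, a list of three; "jaw": the opening, from 0 (shut) to 1 (fully open). A call has 1 to 20 rows; each row shifts and turns the commanded pose from where the row before left it, along the tool's axes as they then stand; what a row does not reach is not made up. A row lasts 1/10 s, in which the tool goes at most 50 mm and 8.59 degrees, less where a joint would pass 70% of its speed; a pose out of reach is approached as far as the arm can. A call is refused whole if a number of a shift passes 0.05 or a number of a turn 0.15, either way. A call with a gripper value outside its range is refused whole. The fingers move at their own pace and stop on an object; "newtons" is the grip in N (left out, the last holds). Time passes only in rows, so rows that do not move let the fingers close. It gives the time, the measured TCP pose, the force, the opening and the grip force at its end, in the units of the state.
- env.get_obs(): the state, without advancing time (a new reading comes with each control period).
- env.read_camera(name): name is "scene" or "top" or "wrist"; returns a dict with "image" (480x640x3 uint8, blue, green, red), "fx", "fy", "cx", "cy" (pixels), "R" (3x3) and "t" (3): a world point X has camera coordinates R X + t. Camera axes: x right, y down, z forward; pixel columns grow to the right and rows downward; lengths in m; the calibration is good to about 2 mm. A picture is of the moment at which its call begins. There is no depth.
- env.sign_off(): hands the job in; it is judged then, once.
The state is a dict: "time_s": time; "qpos": joint angles; "joint_velocities": joint speeds; "effort": joint torques, N m; "tool_pos": TCP position; "tool_rot": TCP orientation; "force": force on the tool from outside, world axes, zero at the start; "wrist_torque": the same for the moment, N m; "grip_width": finger opening in m; "grasp_force": force on a finger pad.
Only numpy, scipy, OpenCV 4.12 (cv2) and the standard library are available. Lean on these libraries where they do the work, as an engineer would, in place of code of your own. Each camera call takes 0.05 s, during which the arm holds its last target. There are 200 camera calls.

## Working session

There is one attempt and no reset: what is moved stays moved. The work goes in short steps, Python scripts to look and compute and a tool call to move; the robot and the scene stay as the last step left them, time stands still between calls to the robot, and variables do not carry over. Pictures are saved under pics/ and viewed, at most 14 in all, crops included, and the job is handed in when it is done.

Besides the shell and the picture viewer there is one more tool, called after "Request:" as name(argument=value, ...) on one line, values as JSON. send_rows: Moves the arm, as the interface text tells. Its arguments: {"type":"object","properties":{"xyz":{"type":"array"},"rotation":{"type":"array"},"jaw":{"type":"array"},"newtons":{"type":"number"}},"required":["xyz","rotation","jaw"]}

```bash
ls; mkdir -p pics
python3 - <<'E'
from cell import env
import cv2,numpy as np
o=env.get_obs(); print({k:np.round(v,4).tolist() for k,v in o.items()})
for n in("top","scene"):
    c=env.read_camera(n); cv2.imwrite(f"pics/{n}0.png",c["image"]); print(n,c["fx"],c["fy"],c["cx"],c["cy"],np.round(c["R"],4).tolist(),np.round(c["t"],4).tolist())
E
```

```text
pics
{'time_s': 0.0, 'qpos': [-63.1928, 18.4381, -4.0152, 83.1749, 1.2941, 78.5405, -3.2586], 'joint_velocities': [0.0296, -0.0679, 0.0095, -0.0933, 0.0082, -0.0418, 0.091], 'effort': [-0.0007, -49.1274, -0.404, -31.2535, -0.064, 0.0435, 0.0002], 'tool_pos': [0.2849, 0.584, 0.4037], 'tool_rot': [-179.8916, 0.005, 154.0034], 'force': [-0.3798, 0.4332, 1.0445], 'wrist_torque': [-0.0355, -0.0076, -0.0145], 'grasp_force': 0.0, 'grip_width': 0.0871}
top 534.0821687186993 534.0821687186993 323.3001448641943 245.53098759160153 [[0.0151, -0.9999, 0.0018], [-0.9957, -0.0152, -0.0916], [0.0917, -0.0004, -0.9958]] [0.0245, 0.5776, 1.3207]
scene 525.2029684021235 525.2029684021235 316.38495012721387 245.9199642040531 [[0.6991, 0.715, 0.0067], [0.4927, -0.4749, -0.7292], [-0.5182, 0.5131, -0.6843]] [-0.412, -0.189, 1.4143]
```

View pics/top0.png

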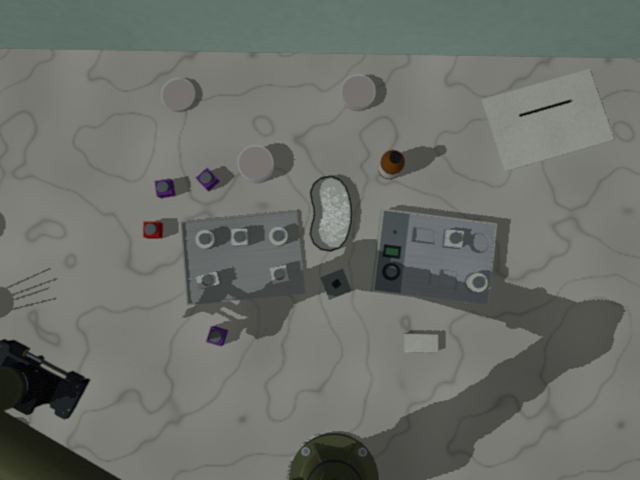

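View pics/scene0.png

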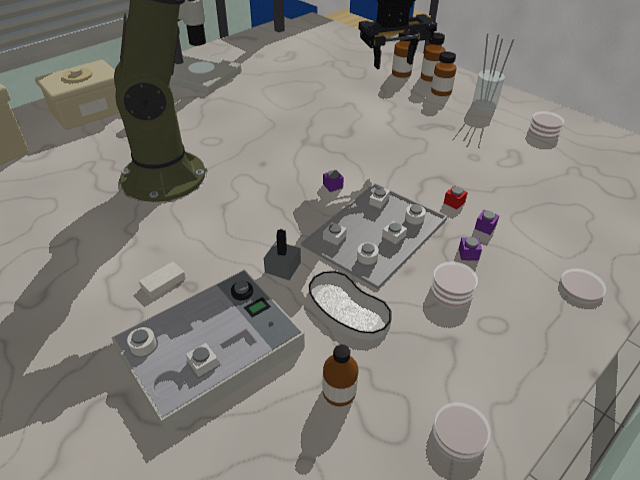

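Top view: the heater is on the right (old square at 455,238; old round at 480,282; button 391,271; well 395,232). The tray is on the left with five new pots (205,239), (240,237), (279,236), (208,280) and (279,273). The dish is at (331,215) and the stand with probe at (335,283). Look-alikes to leave alone are the purple ones (165,188), (208,179), (217,336) and the red one (153,229).

```bash
cat > h.py <<'E'
from cell import env
import cv2,numpy as np
from scipy.spatial.transform import Rotation as Ro
def ray(c,u,v,z):
    R=np.array(c["R"]);t=np.array(c["t"]);d=R.T@np.array([(u-c["cx"])/c["fx"],(v-c["cy"])/c["fy"],1]);o=-R.T@t
    return o+d*(z-o[2])/d[2]
def proj(c,X):
    p=np.array(c["R"])@np.array(X)+np.array(c["t"]);return np.array([c["fx"]*p[0]/p[2]+c["cx"],c["fy"]*p[1]/p[2]+c["cy"]])
def go(x,y,z,yaw):  # tool shift/turn from the measured pose to TCP goal pointing down
    o=env.get_obs();R=Ro.from_euler('xyz',o["tool_rot"],degrees=True);G=Ro.from_euler('xyz',[180,0,yaw],degrees=True)
    print("shift",np.round(R.inv().apply(np.array([x,y,z])-o["tool_pos"]),4),"turn",np.round((R.inv()*G).as_rotvec(),4),"t",o["time_s"])
E
python3 - <<'E'
from h import *
c=env.read_camera("top")
for n,(u,v,z) in dict(osq=(455,237,.078),oro=(479,282,.078),btn=(391,271,.06),well=(395,232,.048),n1=(205,238,.046),n2=(240,237,.046),n3=(279,236,.046),n4=(208,280,.046),n5=(279,272,.046),dish=(331,215,.005),stand=(335,283,.1),bottle=(392,161,.12),petri=(256,163,.047),slide=(421,342,.022),hTL=(384,207,.048),hTR=(497,217,.048),hBL=(374,290,.048),hBR=(489,303,.048)).items(): print(n,np.round(ray(c,u,v,z),3))
im=c["image"]
a=cv2.resize(im[205:305,180:310],None,fx=5,fy=5,interpolation=cv2.INTER_CUBIC)
g=(255*(a/255.)**.6).astype(np.uint8);cv2.imwrite("pics/tray.png",g)
E
```

```text
osq [ 0.598 -0.286  0.078]
oro [ 0.49  -0.344  0.078]
btn [ 0.514 -0.133  0.06 ]
well [ 0.612 -0.145  0.048]
n1 [0.59  0.328 0.046]
n2 [0.594 0.241 0.046]
n3 [0.598 0.144 0.046]
n4 [0.486 0.317 0.046]
n5 [0.508 0.142 0.046]
dish [0.658 0.015 0.005]
stand [0.482 0.004 0.1  ]
bottle [ 0.773 -0.127  0.12 ]
petri [0.781 0.206 0.047]
slide [ 0.34  -0.214  0.022]
hTL [ 0.674 -0.117  0.048]
hTR [ 0.653 -0.399  0.048]
hBL [ 0.467 -0.093  0.048]
hBR [ 0.44  -0.376  0.048]
```

View pics/tray.png

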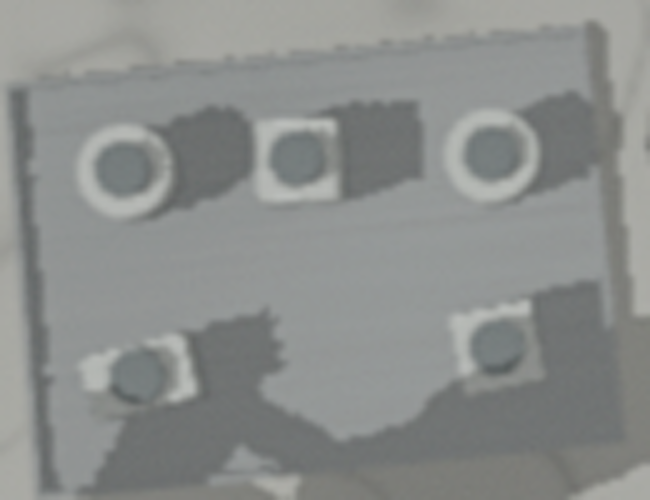

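The three objects to move first are clear: new pots are 2 round, 2 square and 1 oblong (208,280), all white. I'm turning to the heater's heading and looking from above the tray.

Request:
send_rows(xyz=[[0,0,0],[0,0,0],[0,0,0],[0,0,0],[0,0,0],[0,0,0],[0,0,0],[0,0,0],[-0.0335,0.027,0],[-0.0335,0.027,0],[-0.0335,0.027,0],[-0.0335,0.027,0],[-0.0335,0.027,0],[-0.0335,0.027,0],[-0.0335,0.027,0],[-0.0335,0.027,0],[-0.0335,0.027,0],[-0.0335,0.027,0],[0,0,0],[0,0,0]], rotation=[[0,0,0.149],[0,0,0.149],[0,0,0.149],[0,0,0.149],[0,0,0.149],[0,0,0.149],[0,0,0.149],[0,0,0.149],[0,0,0],[0,0,0],[0,0,0],[0,0,0],[0,0,0],[0,0,0],[0,0,0],[0,0,0],[0,0,0],[0,0,0],[0,0,0],[0,0,0]], jaw=[1,1,1,1,1,1,1,1,1,1,1,1,1,1,1,1,1,1,1,1], newtons=20)

```text
time_s: 2.15
tool_pos: [0.5296, 0.2287, 0.4045]
tool_rot: [-180.0, 0.0, 85.5]
force: [-0.9, 0.7, -0.6]
grip_width: 0.0867
grasp_force: 0.0
```

Run:
```python
from h import *
c=env.read_camera("wrist");o=env.get_obs();print(o["tool_pos"],o["tool_rot"],o["qpos"])
cv2.imwrite("pics/w_tray.png",c["image"])
R=np.array(c["R"]);print("cam pos",-R.T@c["t"],"axis",R[2],"fx",c["fx"])
print([np.round(ray(c,u,v,.046),3).tolist() for u,v in[(0,0),(639,0),(0,479),(639,479)]])
```

```text
[0.52880319 0.23035987 0.40449274] [-1.79949962e+02 -2.78338634e-02  8.57066038e+01] [-44.02886383   9.53463368  20.15409443  94.64006674  -3.41517358
  76.45335597 -27.6219562 ]
cam pos [0.53410304 0.29438745 0.38225378] axis [-0.01981965 -0.24772756 -0.96862698] fx 367.79061269195074
[[0.289, 0.431, 0.046], [0.802, 0.391, 0.046], [0.15, -0.037, 0.046], [0.869, -0.093, 0.046]]
```

View pics/w_tray.png

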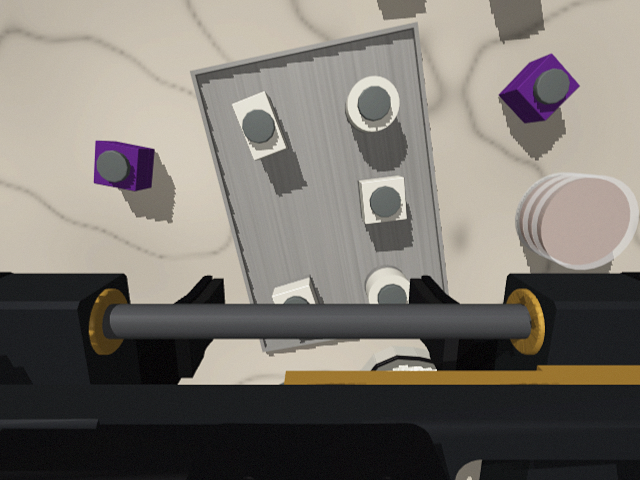

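The wrist view shows three new pots clearly: oblong cap (258,126), round (374,104) and square (386,203). Purple look-alikes are at (123,165) and (540,88). On to the heater.

Request:
send_rows(xyz=[[-0.045,0.005,0],[-0.045,0.005,0],[-0.045,0.005,0],[-0.045,0.005,0],[-0.045,0.005,0],[-0.045,0.005,0],[-0.045,0.005,0],[-0.045,0.005,0],[-0.045,0.005,0],[-0.045,0.005,0],[-0.045,0.005,0],[-0.045,0.005,0],[0,0,0],[0,0,0]], rotation=[[0,0,0],[0,0,0],[0,0,0],[0,0,0],[0,0,0],[0,0,0],[0,0,0],[0,0,0],[0,0,0],[0,0,0],[0,0,0],[0,0,0],[0,0,0],[0,0,0]], jaw=[1,1,1,1,1,1,1,1,1,1,1,1,1,1])

```text
time_s: 3.6
tool_pos: [0.549, -0.3125, 0.4041]
tool_rot: [-179.9, -0.0, 85.7]
force: [1.0, 0.3, 0.5]
grip_width: 0.0868
grasp_force: 0.0
```

Run:
```python
from h import *
c=env.read_camera("wrist");o=env.get_obs();print(o["tool_pos"],o["tool_rot"],o["qpos"])
cv2.imwrite("pics/w_heat.png",c["image"])
import pickle;pickle.dump(c,open("w_heat.pkl","wb"))
```

```text
[ 0.54948905 -0.31110056  0.40410635] [-1.79966269e+02 -9.84474814e-02  8.58440942e+01] [ -5.93288787  19.19443065  41.97941283  87.36924789 -13.03779797
  78.49800329  32.92846241]
```

View pics/w_heat.png

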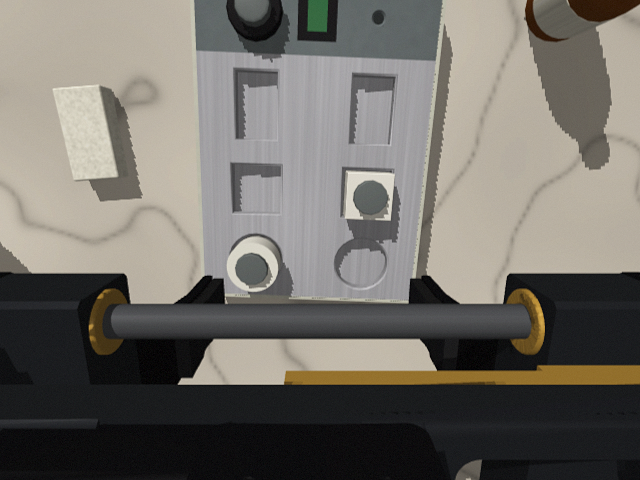

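The view shows all nests: oblong a (257,104), oblong b (374,109) and square a (257,189), all empty. The old square sits at (370,195), the old round at (252,266), round b (360,262) is empty, and the well is at (378,17).

Run:
```python
from h import *
import pickle;from scipy.optimize import least_squares
c=pickle.load(open("w_heat.pkl","rb"));g=cv2.cvtColor(c["image"],cv2.COLOR_BGR2GRAY)
P=np.array([(235,69),(277,69),(282,139),(236,139),(354,74),(396,74),(394,145),(350,144),(233,164),(282,164),(281,213),(233,213)],np.float32)
Q=cv2.cornerSubPix(g,P.reshape(-1,1,2).copy(),(4,4),(-1,-1),(3,50,.01)).reshape(-1,2)
print(np.round(Q-P,1).tolist())
Q=np.where(np.abs(Q-P).max(1,keepdims=True)>3,P,Q)
W=np.array([ray(c,*q,.048)[:2] for q in Q]); well=ray(c,378,17,.048)[:2]
def model(p):
    x,y,a,yo,ys=p; m=[(-50+sx*18,yo+sy*28) for sx,sy in((-1,1),(1,1),(1,-1),(-1,-1))]
    m+=[(50+a_,b) for a_,b in((-18,yo+28),(18,yo+28),(18,yo-28),(-18,yo-28))]
    m+=[(-50-22,ys+22),(-50+22,ys+22),(-50+22,ys-22),(-50-22,ys-22),(50,105)]
    m=np.array(m)/1000;C,S=np.cos(a),np.sin(a);return m@np.array([[C,S],[-S,C]])+[x,y]
T=np.vstack([W,well])
r=least_squares(lambda p:(model(p)-T).ravel()*1000,[.5585,-.246,-.075,45,-25],loss="soft_l1")
print(np.round(r.x,4),"deg",np.degrees(r.x[2]));print(np.round((model(r.x)-T)*1000,1).tolist())
x,y,a,yo,ys=r.x;C,S=np.cos(a),np.sin(a)
f=lambda hx,hy:np.round([x+C*hx-S*hy,y+S*hx+C*hy],4).tolist()
print("round_b img",ray(c,360,262,.048))
for n,p in dict(oa=(-.05,yo/1e3),ob=(.05,yo/1e3),sa=(-.05,ys/1e3),sb=(.05,ys/1e3),ra=(-.05,(2*ys-yo)/1e3),rb=(.05,(2*ys-yo)/1e3),well=(.05,.105),btn=(-.05,.105)).items():print(n,f(*p))
print("oldsq cap",ray(c,371,198,.078),"oldro cap",ray(c,252,269,.078),"btn",ray(c,253,10,.062))
```

```text
[[-2.0999999046325684, -1.7000000476837158], [0.800000011920929, 2.0], [0.0, 0.0], [-0.699999988079071, -0.4000000059604645], [-2.299999952316284, -1.7000000476837158], [-0.4000000059604645, 2.0], [0.0, 0.0], [0.0, 0.0], [-3.200000047683716, -2.0], [-0.20000000298023224, -0.10000000149011612], [-0.699999988079071, 0.6000000238418579], [-0.8999999761581421, -0.6000000238418579]]
[  0.5502  -0.2456  -0.1077  34.2739 -36.579 ] deg -6.171863985228422
[[0.8, -1.5], [-0.5, 0.3], [-4.7, -0.7], [0.2, -0.2], [1.6, -1.0], [0.8, 0.8], [-2.6, 0.9], [-0.0, 1.1], [-1.2, 0.9], [-0.7, -0.7], [0.4, -0.2], [0.5, 0.1], [0.7, -0.1]]
round_b img [ 0.58653929 -0.3525128   0.048     ]
oa [0.5042, -0.2062]
ob [0.6036, -0.2169]
sa [0.4965, -0.2766]
sb [0.596, -0.2874]
ra [0.4889, -0.3471]
rb [0.5883, -0.3578]
well [0.6112, -0.1466]
btn [0.5118, -0.1359]
oldsq cap [ 0.59510961 -0.28846022  0.078     ] oldro cap [ 0.48979606 -0.34240188  0.078     ] btn [ 0.51196801 -0.13870154  0.062     ]
```

Run:
```python
from h import *
go(.5955,-.288,.238,83.8)
```

```text
shift [0.0261 0.0443 0.1661] turn [-0.0006 -0.0017  0.0357] t 3.65
```

Request:
send_rows(xyz=[[0.013,0.022,0.03],[0.013,0.022,0.03],[0,0,0.035],[0,0,0.035],[0,0,0.035],[0,0,0],[0,0,0],[0,0,0],[0,0,0]], rotation=[[0,0,0],[0,0,0],[0,0,0.036],[0,0,0],[0,0,0],[0,0,0],[0,0,0],[0,0,0],[0,0,0]], jaw=[0.75,0.75,0.75,0.75,0.75,0.75,0.75,0.75,0.75])

```text
time_s: 4.55
tool_pos: [0.5952, -0.2905, 0.2423]
tool_rot: [179.8, 0.0, 83.7]
force: [0.1, -0.4, -0.3]
grip_width: 0.065
grasp_force: 0.0
```

Run:
```python
from h import *
go(.5955,-.288,.238,83.8)
c=env.read_camera("top");im=c["image"];h=cv2.cvtColor(im,cv2.COLOR_BGR2HSV)
# dish floor: bright white texture
m=np.zeros(im.shape[:2],np.uint8);m[170:255,305:360]=255
m=cv2.bitwise_and(m,(im.min(2)>165).astype(np.uint8)*255)
k=cv2.morphologyEx(m,cv2.MORPH_CLOSE,np.ones((5,5)));cs,_=cv2.findContours(k,0,2);b=max(cs,key=cv2.contourArea)
P=np.array([ray(c,*p[0],.005)[:2] for p in b]);print(cv2.contourArea(b),cv2.minAreaRect((P*1000).astype(np.float32)))
M=cv2.moments(b);print("centroid",ray(c,M["m10"]/M["m00"],M["m01"]/M["m00"],.005))
v=im.copy();cv2.drawContours(v,[b],-1,(0,0,255),1);cv2.imwrite("pics/dish.png",cv2.resize(v[165:300,300:400],None,fx=4,fy=4))
```

```text
shift [ 0.0025 -0.      0.0043] turn [ 0.0041  0.0005 -0.0021] t 4.55
281.5 ((663.8121948242188, 24.551837921142578), (73.55420684814453, 57.699588775634766), 36.32939529418945)
centroid [0.65916566 0.01832748 0.005     ]
```

View pics/dish.png

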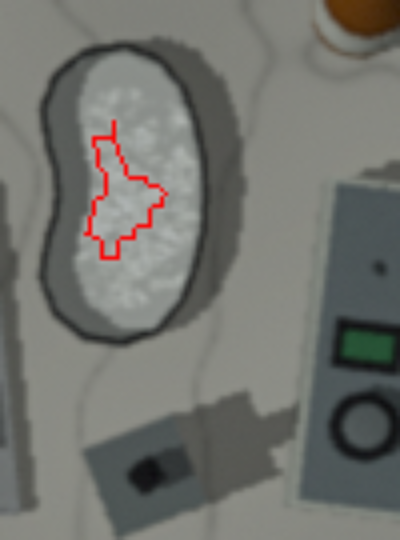

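The dish outline runs from (331,176) to (330,250), with its concave side left (+y), so its axis is nearly along world x, mid at about (333,213). The stand is at (335,282).

Request:
send_rows(xyz=[[0.0025,0,0.004],[0,0,0],[0,0,0],[0,0,0],[0,0,0],[0,0,0],[0,0,0]], rotation=[[0,0,0],[0,0,0],[0,0,0],[0,0,0],[0,0,0],[0,0,0],[0,0,0]], jaw=[0.75,0.3,0.3,0.3,0.3,0.3,0.3], newtons=25)

```text
time_s: 5.3
tool_pos: [0.5946, -0.288, 0.2358]
tool_rot: [180.0, 0.0, 83.6]
force: [-0.2, 0.4, 0.2]
grip_width: 0.04
grasp_force: 25.0
```

Run:
```python
from h import *
o=env.get_obs();print(o["grip_width"],o["grasp_force"])
c=env.read_camera("top");d=ray(c,333.3,213,.024);print(d,[ray(c,u,v,.024) for u,v in((331,176),(330,250),(310.5,192),(351,210))])
go(d[0]+.037,d[1]+.006,.31,83.8)
```

```text
0.03998588499360259 25.000071823596954
[0.66082239 0.00911422 0.024     ] [array([0.75629836, 0.0162793 , 0.024     ]), array([0.56634541, 0.0161805 , 0.024     ]), array([0.71401212, 0.06798721, 0.024     ]), array([ 0.66921946, -0.03578817,  0.024     ])]
shift [ 0.3127  0.069  -0.0742] turn [ 0.0002  0.0001 -0.0029] t 5.35
```

Request:
send_rows(xyz=[[0,0,-0.037],[0,0,-0.037],[0.039,0.0086,0],[0.039,0.0086,0],[0.039,0.0086,0],[0.039,0.0086,0],[0.039,0.0086,0],[0.039,0.0086,0],[0.039,0.0086,0],[0.039,0.0086,0],[0,0,0.03],[0,0,0.03],[0,0,0.02],[0,0,0],[0,0,0]], rotation=[[0,0,0],[0,0,0],[0,0,0],[0,0,0],[0,0,0],[0,0,0],[0,0,0],[0,0,0],[0,0,0],[0,0,0],[0,0,0],[0,0,0],[0,0,0],[0,0,0],[0,0,0]], jaw=[0.3,0.3,0.3,0.3,0.3,0.3,0.3,0.3,0.3,0.3,0.3,0.3,0.3,0.3,0.3])

```text
time_s: 6.85
tool_pos: [0.6975, 0.0144, 0.2298]
tool_rot: [-180.0, 0.0, 83.6]
force: [0.1, -0.5, -1.0]
grip_width: 0.0399
grasp_force: 24.9
```

Run:
```python
from h import *
go(.698,.015,.2055,83.8)
```

```text
shift [0.0006 0.0004 0.0243] turn [-0.0005  0.0003 -0.003 ] t 6.85
```

Request:
send_rows(xyz=[[0,0,0.012],[0,0,0.008],[0,0,0.004],[0,0,0],[0,0,0],[0,0,0],[0,0,0],[0,0,-0.02],[0,0,-0.04],[0,0,-0.045]], rotation=[[0,0,0],[0,0,0],[0,0,0],[0,0,0],[0,0,0],[0,0,0],[0,0,0],[0,0,0],[0,0,0],[0,0,0]], jaw=[0.3,0.3,0.3,0.3,0.65,0.65,0.65,0.65,0.7,0.7])

```text
time_s: 7.85
tool_pos: [0.6969, 0.0147, 0.3105]
tool_rot: [-179.8, 0.0, 83.6]
force: [1.0, 0.9, 0.2]
grip_width: 0.0603
grasp_force: 0.0
```

Request:
send_rows(xyz=[[-0.042,-0.0186,0],[-0.042,-0.0186,0],[-0.042,-0.0186,0],[-0.042,-0.0186,0],[-0.042,-0.0186,0],[-0.042,-0.0186,0],[-0.042,-0.0186,0],[-0.042,-0.0186,0],[-0.042,-0.0186,0],[0,0,0],[0,0,0]], rotation=[[0,0,0],[0,0,0],[0,0,0],[0,0,0],[0,0,0],[0,0,0],[0,0,0],[0,0,0],[0,0,0],[0,0,0],[0,0,0]], jaw=[0.75,0.75,0.75,0.75,0.75,0.75,0.75,0.75,0.75,0.75,0.75])

```text
time_s: 8.95
tool_pos: [0.4883, -0.344, 0.3112]
tool_rot: [179.9, -0.0, 83.4]
force: [1.1, -0.4, -0.6]
grip_width: 0.0651
grasp_force: 0.0
```

```bash
cat >> h.py <<'E'
def caps(name,z,box,amin=20):  # grey cap tops: neutral mid-grey blobs ringed by white; returns world points
    c=env.read_camera(name);im=c["image"].astype(int);return c,im
E
python3 - <<'E'
from h import *
go(.490,-.343,.238,83.8)
c=env.read_camera("top");cv2.imwrite("pics/t1.png",cv2.resize(c["image"][170:310,180:520],None,fx=2.3,fy=2.3,interpolation=cv2.INTER_CUBIC))
E
```

```text
shift [0.0012 0.0015 0.0732] turn [ 0.001  -0.0001 -0.0064] t 8.95
```

View pics/t1.png

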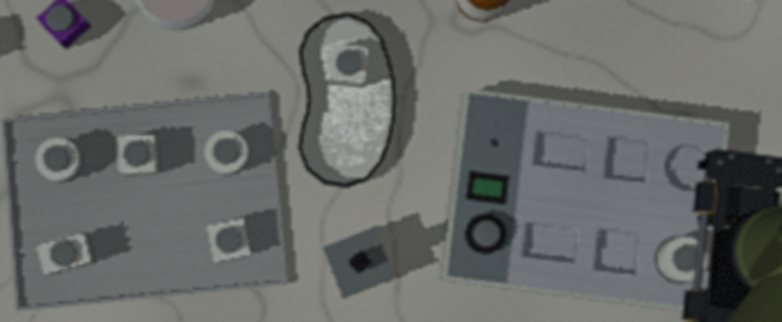

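The old square stands in the dish, cap at about (331,197) in the top view, and nothing else has moved. Taking the old round.

Request:
send_rows(xyz=[[0.0012,0.0015,0.035],[0,0,0.03],[0,0,0.008],[0,0,0],[0,0,0],[0,0,0],[0,0,0],[0,0,0]], rotation=[[0,0,-0.006],[0,0,0],[0,0,0],[0,0,0],[0,0,0],[0,0,0],[0,0,0],[0,0,0]], jaw=[0.75,0.75,0.75,0.75,0.3,0.3,0.3,0.3])

```text
time_s: 9.8
tool_pos: [0.491, -0.3419, 0.2389]
tool_rot: [179.9, 0.0, 84.0]
force: [-1.6, 1.0, 4.4]
grip_width: 0.0457
grasp_force: 25.0
```

Run:
```python
from h import *
o=env.get_obs();print(o["grip_width"],o["grasp_force"],o["tool_pos"])
go(.623,.015,.31,83.8)
```

```text
0.04571109249796236 25.001641809940338 [ 0.49101962 -0.34191633  0.23891778]
shift [ 0.3688  0.0939 -0.071 ] turn [0.0013 0.0002 0.0031] t 9.8
```

Request:
send_rows(xyz=[[0,0,-0.02],[0,0,-0.025],[0,0,-0.026],[0.041,0.0104,0],[0.041,0.0104,0],[0.041,0.0104,0],[0.041,0.0104,0],[0.041,0.0104,0],[0.041,0.0104,0],[0.041,0.0104,0],[0.041,0.0104,0],[0.041,0.0104,0],[0,0,0.03],[0,0,0.03],[0,0,0.02],[0,0,0],[0,0,0]], rotation=[[0,0,0],[0,0,0],[0,0,0],[0,0,0],[0,0,0],[0,0,0],[0,0,0],[0,0,0],[0,0,0],[0,0,0],[0,0,0],[0,0,0],[0,0,0],[0,0,0],[0,0,0],[0,0,0],[0,0,0]], jaw=[0.3,0.3,0.3,0.3,0.3,0.3,0.3,0.3,0.3,0.3,0.3,0.3,0.3,0.3,0.3,0.3,0.3])

```text
time_s: 11.5
tool_pos: [0.6228, 0.0154, 0.229]
tool_rot: [180.0, 0.0, 84.0]
force: [0.3, 0.2, -1.4]
grip_width: 0.0455
grasp_force: 25.0
```

Run:
```python
from h import *
go(.623,.015,.2085,83.8)
```

```text
shift [-0.0004  0.0003  0.0205] turn [0.     0.0001 0.0029] t 11.5
```

Request:
send_rows(xyz=[[0,0,0.012],[0,0,0.006],[0,0,0.0025],[0,0,0],[0,0,0],[0,0,0],[0,0,0],[0,0,-0.02],[0,0,-0.04],[0,0,-0.045],[0.029,-0.024,-0.03],[0.029,-0.024,-0.03],[0.029,-0.024,-0.03],[0.029,-0.024,0],[0,0,0],[0,0,0]], rotation=[[0,0,0],[0,0,0],[0,0,0],[0,0,0],[0,0,0],[0,0,0],[0,0,0],[0,0,0],[0,0,0],[0,0,0],[0,0,0],[0,0,0],[0,0,0],[0,0,0],[0,0,0],[0,0,0]], jaw=[0.3,0.3,0.3,0.3,0.65,0.65,0.65,0.65,0.7,0.7,0.8,0.8,0.8,0.8,0.8,0.8])

```text
time_s: 13.1
tool_pos: [0.5389, 0.1418, 0.4036]
tool_rot: [180.0, -0.0, 84.1]
force: [0.0, 0.6, -0.6]
grip_width: 0.0697
grasp_force: 0.0
```

Run:
```python
from h import *
import pickle
c=env.read_camera("wrist");t=env.read_camera("top");pickle.dump((c,t),open("tray.pkl","wb"));print(env.get_obs()["tool_pos"])
v=c["image"][:290].copy();w=cv2.resize(t["image"][165:305,300:520],None,fx=2.2,fy=2.2)
V=np.zeros((600,640,3),np.uint8);V[:290]=v;V[290:290+308,:484]=w[:308,:484];cv2.imwrite("pics/w2.png",V)
```

```text
[0.53972125 0.13973764 0.40316937]
```

View pics/w2.png

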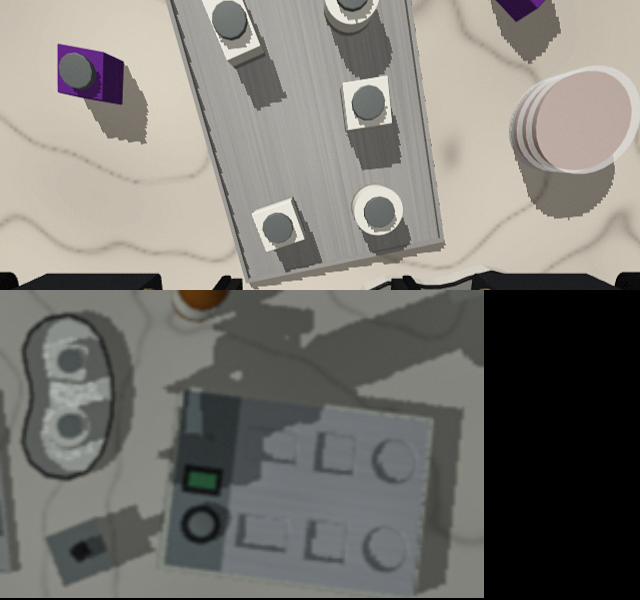

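Both old pots stand in the dish. In the wrist view the new pots' caps are at square (277,228), round (379,210), square (368,102), oblong (229,19) and round (352,0). Measuring them now.

```bash
cat >> h.py <<'E'
def meas(c,seeds,z=.046,r=(12,22),win=30):  # cap circle near each seed -> centre on plane z; white top contour -> yaw
    out=[]
    for u,v in seeds:
        x0,y0=max(0,u-win),max(0,v-win);im=c["image"][y0:v+win,x0:u+win]
        k=cv2.HoughCircles(cv2.cvtColor(im,cv2.COLOR_BGR2GRAY),cv2.HOUGH_GRADIENT_ALT,1,10,param1=150,param2=.6,minRadius=r[0],maxRadius=r[1])
        if k is None: out.append(None);continue
        k=min(k[0],key=lambda q:abs(q[0]-(u-x0))+abs(q[1]-(v-y0)))
        out.append((np.round(ray(c,k[0]+x0,k[1]+y0,z),4).tolist(),round(float(k[2]),1)))
    return out
def whites(c,lo,seeds,z=.039):
    m=(c["image"].min(2)>lo).astype(np.uint8);cs,_=cv2.findContours(m,0,2);o=[]
    for s in seeds:
        b=min(cs,key=lambda q:abs(cv2.pointPolygonTest(q,(float(s[0]),float(s[1])),True)) if cv2.contourArea(q)>300 else 1e9)
        P=np.array([ray(c,*p[0],z)[:2]*1000 for p in b],np.float32);o.append(cv2.minAreaRect(P))
    return o
E
python3 - <<'E'
from h import *
import pickle
c,t=pickle.load(open("tray.pkl","rb"))
S=[(277,228),(379,210),(368,102),(229,19)]
for s in S: print(s,c["image"][s[1],s[0]],end=" ")
print(meas(c,S))
print(meas(t,[(279,272),(279,236),(240,237),(208,280),(205,239)],r=(4,9),win=14))
for a in whites(c,185,[(265,215),(379,186),(350,90),(247,50)]):print(np.round(np.array(a[0]),1),np.round(a[1],1),round(a[2],1))
E
```

```text
(277, 228) [106 110 104] (379, 210) [108 111 106] (368, 102) [115 116 112] (229, 19) [118 119 115] [([0.5025, 0.14, 0.046], 16.8), ([0.5961, 0.1455, 0.046], 16.7), ([0.5941, 0.2407, 0.046], 17.8), ([0.4848, 0.3151, 0.046], 18.2)]
[None, None, None, ([0.4855, 0.3192, 0.046], 6.7), None]
[502.3 142.5] [40.6 41.1] 13.2
[597.4 147.2] [46.6 45.2] 85.6
[593.5 242.8] [39.  39.3] 2.7
[486.3 312.1] [31.1 39. ] 15.9
```

Run:
```python
from h import *
go(.5025,.140,.203,103.2)
```

```text
shift [-0.0036 -0.0371  0.2002] turn [ 2.000e-04  8.000e-04 -3.371e-01] t 13.2
```

Request:
send_rows(xyz=[[-0.0018,-0.0185,0.02],[-0.0018,-0.0185,0.02],[0,0,0.035],[0,0,0.035],[0,0,0.035],[0,0,0.035],[0,0,0.02],[0,0,0],[0,0,0]], rotation=[[0,0,0],[0,0,0],[0,0,-0.1124],[0,0,-0.1124],[0,0,-0.1124],[0,0,0],[0,0,0],[0,0,0],[0,0,0]], jaw=[0.75,0.75,0.75,0.75,0.75,0.75,0.75,0.75,0.75])

```text
time_s: 14.1
tool_pos: [0.5029, 0.1401, 0.2034]
tool_rot: [-180.0, 0.1, 103.2]
force: [0.3, 0.6, -0.1]
grip_width: 0.0655
grasp_force: 0.0
```

Run:
```python
from h import *
go(.5025,.140,.203,103.2)
```

```text
shift [ 0.     -0.0004  0.0004] turn [-0.0002  0.001  -0.0005] t 14.1
```

Request:
send_rows(xyz=[[0,0,0],[0,0,0],[0,0,0],[0,0,0],[0,0,0],[0,0,-0.02],[0,0,-0.04],[0,0,-0.045],[0,0,0],[0,0,0],[0,0,0],[0,0,0]], rotation=[[0,0,0],[0,0,0],[0,0,0],[0,0,0],[0,0,0],[0,0,0],[0,0,0],[0,0,0],[0,0,0.1125],[0,0,0.1125],[0,0,0.1125],[0,0,0]], jaw=[0.3,0.3,0.3,0.3,0.3,0.3,0.3,0.3,0.3,0.3,0.3,0.3], newtons=25)

```text
time_s: 15.3
tool_pos: [0.5019, 0.1413, 0.3081]
tool_rot: [-180.0, 0.0, 84.0]
force: [-0.0, 0.1, -2.4]
grip_width: 0.04
grasp_force: 25.0
```

Run:
```python
from h import *
print(env.get_obs()["grip_width"])
go(.596,-.2874,.255,83.8)
```

```text
0.04001290907919768
shift [-0.4164  0.1387  0.0531] turn [-0.0003  0.      0.0028] t 15.3
```

Request:
send_rows(xyz=[[-0.0416,0.0139,0],[-0.0416,0.0139,0],[-0.0416,0.0139,0],[-0.0416,0.0139,0],[-0.0416,0.0139,0],[-0.0416,0.0139,0],[-0.0416,0.0139,0],[-0.0416,0.0139,0],[-0.0416,0.0139,0],[-0.0416,0.0139,0],[0,0,0.03],[0,0,0.023],[0,0,0],[0,0,0]], rotation=[[0,0,0],[0,0,0],[0,0,0],[0,0,0],[0,0,0],[0,0,0],[0,0,0],[0,0,0],[0,0,0],[0,0,0],[0,0,0],[0,0,0],[0,0,0],[0,0,0]], jaw=[0.3,0.3,0.3,0.3,0.3,0.3,0.3,0.3,0.3,0.3,0.3,0.3,0.3,0.3])

```text
time_s: 16.7
tool_pos: [0.5968, -0.2866, 0.255]
tool_rot: [-179.9, -0.0, 84.1]
force: [0.6, -0.4, -0.1]
grip_width: 0.0397
grasp_force: 25.0
```

Run:
```python
from h import *
import pickle
go(.596,-.2874,.235,83.8)
c=env.read_camera("wrist");pickle.dump(c,open("ins.pkl","wb"));cv2.imwrite("pics/ins.png",c["image"][100:,100:540])
```

```text
shift [-0.0008 -0.0007  0.02  ] turn [-0.0012 -0.0002  0.0049] t 16.7
```

View pics/ins.png

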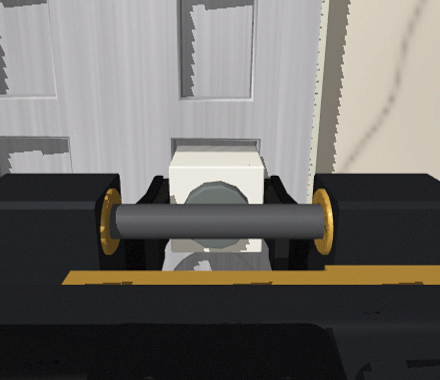

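The held square hangs just over nest square b, whose far rim is at about (272..363,238). It lines up in x, so I'm lowering it.

Request:
send_rows(xyz=[[-0.0008,-0.0007,0.004],[0,0,0.004],[0,0,0.003],[0,0,0.003],[0,0,0.003],[0,0,0.002],[0,0,0],[0,0,0]], rotation=[[0,0,0.005],[0,0,0],[0,0,0],[0,0,0],[0,0,0],[0,0,0],[0,0,0],[0,0,0]], jaw=[0.3,0.3,0.3,0.3,0.3,0.3,0.3,0.3])

```text
time_s: 17.55
tool_pos: [0.5959, -0.2878, 0.2362]
tool_rot: [-180.0, 0.0, 83.7]
force: [0.2, 0.1, -2.4]
grip_width: 0.0399
grasp_force: 25.0
```

Request:
send_rows(xyz=[[0,0,0],[0,0,0],[0,0,0],[0,0,-0.02],[0,0,-0.045],[0,0,-0.045],[0.0455,-0.0051,-0.015],[0.0455,-0.0051,0],[0.0455,-0.0051,0],[0.0455,-0.0051,0],[0.0455,-0.0051,0],[0.0455,-0.0051,0],[0.0455,-0.0051,0],[0.0455,-0.0051,0],[0.0455,-0.0051,0],[0.0455,-0.0051,0],[0,0,0],[0,0,0]], rotation=[[0,0,0],[0,0,0],[0,0,0],[0,0,0],[0,0,0],[0,0,0],[0,0,0],[0,0,0],[0,0,0],[0,0,0],[0,0,0],[0,0,0],[0,0,0],[0,0,0],[0,0,0],[0,0,0],[0,0,0],[0,0,0]], jaw=[0.62,0.62,0.62,0.62,0.7,0.75,0.75,0.75,0.75,0.75,0.75,0.75,0.75,0.75,0.75,0.75,0.75,0.75])

```text
time_s: 19.35
tool_pos: [0.595, 0.1718, 0.3611]
tool_rot: [-180.0, 0.0, 83.9]
force: [0.6, -1.6, -0.1]
grip_width: 0.065
grasp_force: 0.0
```

```bash
cat >> h.py <<'E'
def look(pts,z=.046,zw=.039,lo=185):  # wrist measurement near the expected world points: cap centre, white outline
    c=env.read_camera("wrist")
    for p in pts:
        s=proj(c,[*p,z]).round().astype(int)
        if not(0<=s[0]<640 and 0<=s[1]<280): print(p,"out",s);continue
        m=meas(c,[tuple(s)],z,(12,30),45)[0]
        try:
            q=ray(c,*s,z);e=proj(c,[p[0]-.016,p[1]+.016,zw]);w=whites(c,lo,[e],zw)[0];w=(np.round(w[0],1).tolist(),np.round(w[1],1).tolist(),round(w[2],1))
        except Exception as x: w=x
        print(p,s,m,w)
    return c
E
python3 - <<'E'
from h import *
c=look([(.5941,.2407),(.5961,.1455),(.4848,.3151),(.59,.328)])
cv2.imwrite("pics/l2.png",c["image"])
go(.5941,.2407,.203,92.7)
E
```

```text
(0.5941, 0.2407) [306 146] ([0.5947, 0.2414, 0.046], 22.8) ([593.9, 243.0], [39.0, 39.3], 2.9)
(0.5961, 0.1455) [322 263] ([0.5977, 0.15, 0.046], 26.5) ([597.7, 148.8], [48.7, 44.4], 83.9)
(0.4848, 0.3151) [145  57] ([0.4876, 0.3157, 0.046], 20.5) ([485.2, 317.9], [31.0, 50.8], 16.1)
(0.59, 0.328) [287  20] ([0.5881, 0.3233, 0.046], 18.1) ([575.2, 324.9], [20.9, 41.2], 8.2)
shift [ 0.0706 -0.0091  0.1582] turn [ 0.0003  0.0009 -0.1573] t 19.4
```

Request:
send_rows(xyz=[[0.0355,-0.0045,0],[0.0355,-0.0045,0.02],[0,0,0.045],[0,0,0.045],[0,0,0.035],[0,0,0.013],[0,0,0],[0,0,0],[0,0,0],[0,0,0],[0,0,0],[0,0,0],[0,0,-0.02],[0,0,-0.045],[0,0,-0.045],[0,0,0],[0,0,0],[0,0,0]], rotation=[[0,0,0],[0,0,0],[0,0,-0.0787],[0,0,-0.0787],[0,0,0],[0,0,0],[0,0,0],[0,0,0],[0,0,0],[0,0,0],[0,0,0],[0,0,0],[0,0,0],[0,0,0],[0,0,0],[0,0,0.0787],[0,0,0.0787],[0,0,0]], jaw=[0.75,0.75,0.75,0.75,0.75,0.75,0.75,0.3,0.3,0.3,0.3,0.3,0.3,0.3,0.3,0.3,0.3,0.3])

```text
time_s: 21.2
tool_pos: [0.594, 0.2418, 0.3135]
tool_rot: [180.0, -0.0, 83.7]
force: [1.0, -0.5, -0.9]
grip_width: 0.0396
grasp_force: 25.0
```

Run:
```python
from h import *
print(env.get_obs()["grip_width"])
go(.4965,-.2766,.255,83.8)
```

```text
0.0396156521837684
shift [-0.526  -0.0398  0.0583] turn [ 0.0001 -0.0003 -0.0021] t 21.2
```

Request:
send_rows(xyz=[[-0.0405,-0.0031,0],[-0.0405,-0.0031,0],[-0.0405,-0.0031,0],[-0.0405,-0.0031,0],[-0.0405,-0.0031,0],[-0.0405,-0.0031,0],[-0.0405,-0.0031,0],[-0.0405,-0.0031,0],[-0.0405,-0.0031,0],[-0.0405,-0.0031,0],[-0.0405,-0.0031,0],[-0.0405,-0.0031,0],[-0.0405,-0.0031,0],[0,0,0.033],[0,0,0.022],[0,0,0],[0,0,0]], rotation=[[0,0,0],[0,0,0],[0,0,0],[0,0,0],[0,0,0],[0,0,0],[0,0,0],[0,0,0],[0,0,0],[0,0,0],[0,0,0],[0,0,0],[0,0,0],[0,0,0],[0,0,0],[0,0,0],[0,0,0]], jaw=[0.3,0.3,0.3,0.3,0.3,0.3,0.3,0.3,0.3,0.3,0.3,0.3,0.3,0.3,0.3,0.3,0.3])

```text
time_s: 22.9
tool_pos: [0.4961, -0.2771, 0.2582]
tool_rot: [-179.9, 0.0, 83.8]
force: [0.3, -1.0, -0.6]
grip_width: 0.0398
grasp_force: 25.0
```

Run:
```python
from h import *
go(.4965,-.2766,.236,83.8)
```

```text
shift [0.0005 0.0003 0.0222] turn [-0.0011  0.0001 -0.0008] t 22.9
```

Request:
send_rows(xyz=[[0.0005,0.0003,0.006],[0,0,0.004],[0,0,0.003],[0,0,0.003],[0,0,0.003],[0,0,0.0025],[0,0,0],[0,0,0]], rotation=[[0,0,0],[0,0,0],[0,0,0],[0,0,0],[0,0,0],[0,0,0],[0,0,0],[0,0,0]], jaw=[0.3,0.3,0.3,0.3,0.3,0.3,0.3,0.3])

```text
time_s: 23.7
tool_pos: [0.4965, -0.2768, 0.2367]
tool_rot: [180.0, -0.0, 83.7]
force: [-0.1, -0.2, -1.5]
grip_width: 0.0396
grasp_force: 25.0
```

Request:
send_rows(xyz=[[0,0,0],[0,0,0],[0,0,0],[0,0,-0.02],[0,0,-0.045],[0,0,-0.045],[-0.04,0.018,-0.015],[-0.04,0.018,0],[-0.04,0.018,0],[0,0,0],[0,0,0]], rotation=[[0,0,0],[0,0,0],[0,0,0],[0,0,0],[0,0,0],[0,0,0],[0,0,0],[0,0,0],[0,0,0],[0,0,0],[0,0,0]], jaw=[0.62,0.62,0.62,0.62,0.7,0.75,0.75,0.75,0.75,0.75,0.75])

```text
time_s: 24.8
tool_pos: [0.5363, -0.4032, 0.3609]
tool_rot: [-179.9, 0.0, 83.5]
force: [-0.3, -0.2, -0.3]
grip_width: 0.065
grasp_force: 0.0
```

Run:
```python
from h import *
import pickle
c=env.read_camera("wrist");pickle.dump(c,open("h2.pkl","wb"));cv2.imwrite("pics/h2.png",cv2.resize(c["image"][30:280,170:470],None,fx=2,fy=2,interpolation=cv2.INTER_CUBIC))
```

```text
(no output)
```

View pics/h2.png

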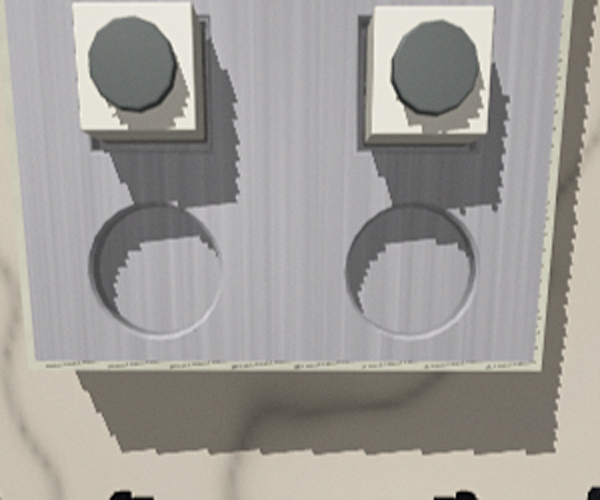

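Both squares sit down in their nests. The empty round nest rims centre at crop (155.5,271) and (412,271), which is image (247.8,165.5) and (376,165.5).

Run:
```python
from h import *
import pickle
c=pickle.load(open("h2.pkl","rb"))
def w(u,v):return ray(c,u/2+170,v/2+30,.048)[:2]
A=np.mean([w(89,271),w(222,271),w(155.5,202),w(155.5,340)],0);B=np.mean([w(345,271),w(479,271),w(412,203),w(412,339)],0)
print(A,B,np.linalg.norm(B-A),np.degrees(np.arctan2(*(B-A)[::-1])), "diam",np.linalg.norm(w(89,271)-w(222,271)),np.linalg.norm(w(155.5,202)-w(155.5,340)))
a=-.1077;C,S=np.cos(a),np.sin(a)
for P in(A,B):
    d=P-[.5502,-.2456];print(C*d[0]+S*d[1],-S*d[0]+C*d[1])
```

```text
[ 0.48852223 -0.34386356] [ 0.5871234  -0.35497738] 0.09922553429385832 -6.430944081459926 diam 0.05147085137472274 0.05233721285257027
-0.05075786748293587 -0.10432408172674555
0.04846664369684338 -0.10477467803777901
```

Request:
send_rows(xyz=[[0.0442,0,0],[0.0442,0,0],[0.0442,0,0],[0.0442,0,0],[0.0442,0,0],[0.0442,0,0],[0.0442,0,0],[0.0442,0,0],[0.0442,0,0],[0.0442,0,0],[0.0442,0,0],[0,0,0],[0,0,0]], rotation=[[0,0,0],[0,0,0],[0,0,0],[0,0,0],[0,0,0],[0,0,0],[0,0,0],[0,0,0],[0,0,0],[0,0,0],[0,0,0],[0,0,0],[0,0,0]], jaw=[0.75,0.75,0.75,0.75,0.75,0.75,0.75,0.75,0.75,0.75,0.75,0.75,0.75])

```text
time_s: 26.15
tool_pos: [0.5895, 0.0841, 0.3619]
tool_rot: [-180.0, -0.1, 84.0]
force: [-0.8, -1.6, -0.6]
grip_width: 0.0653
grasp_force: 0.0
```

Run:
```python
from h import *
c=look([(.5965,.147),(.4848,.3151),(.59,.328)])
go(.5965,.147,.203,83.8)
```

```text
(0.5965, 0.147) [318 154] ([0.5974, 0.1466, 0.046], 28.7) ([597.8, 146.0], [44.8, 45.3], 84.0)
(0.4848, 0.3151) out [126 -85]
(0.59, 0.328) out [ 279 -129]
shift [ 0.0654 -0.0002  0.1591] turn [-0.     -0.0004  0.    ] t 26.2
```

Request:
send_rows(xyz=[[0.0325,0,0],[0.0325,0,0.02],[0,0,0.045],[0,0,0.045],[0,0,0.035],[0,0,0.014],[0,0,0],[0,0,0],[0,0,0],[0,0,0],[0,0,0],[0,0,0],[0,0,-0.02],[0,0,-0.045],[0,0,-0.045],[0,0,0],[0,0,0]], rotation=[[0,0,0],[0,0,0],[0,0,0],[0,0,0],[0,0,0],[0,0,0],[0,0,0],[0,0,0],[0,0,0],[0,0,0],[0,0,0],[0,0,0],[0,0,0],[0,0,0],[0,0,0],[0,0,0],[0,0,0]], jaw=[0.75,0.75,0.75,0.75,0.75,0.75,0.75,0.3,0.3,0.3,0.3,0.3,0.3,0.3,0.3,0.3,0.3])

```text
time_s: 27.9
tool_pos: [0.5979, 0.146, 0.314]
tool_rot: [179.9, -0.1, 83.7]
force: [-0.1, -0.1, -1.3]
grip_width: 0.0455
grasp_force: 25.0
```

Run:
```python
from h import *
print(env.get_obs()["grip_width"])
go(.588,-.3553,.257,83.8)
```

```text
0.045487539253172116
shift [-0.4994  0.0452  0.0562] turn [ 0.0021 -0.0018 -0.0019] t 27.9
```

Request:
send_rows(xyz=[[-0.0416,0.0038,0],[-0.0416,0.0038,0],[-0.0416,0.0038,0],[-0.0416,0.0038,0],[-0.0416,0.0038,0],[-0.0416,0.0038,0],[-0.0416,0.0038,0],[-0.0416,0.0038,0],[-0.0416,0.0038,0],[-0.0416,0.0038,0],[-0.0416,0.0038,0],[-0.0416,0.0038,0],[0,0,0.033],[0,0,0.022],[0,0,0],[0,0,0]], rotation=[[0,0,0],[0,0,0],[0,0,0],[0,0,0],[0,0,0],[0,0,0],[0,0,0],[0,0,0],[0,0,0],[0,0,0],[0,0,0],[0,0,0],[0,0,0],[0,0,0],[0,0,0],[0,0,0]], jaw=[0.3,0.3,0.3,0.3,0.3,0.3,0.3,0.3,0.3,0.3,0.3,0.3,0.3,0.3,0.3,0.3])

```text
time_s: 29.5
tool_pos: [0.5878, -0.3547, 0.2563]
tool_rot: [-179.8, -0.1, 83.7]
force: [0.6, 0.2, -0.1]
grip_width: 0.0455
grasp_force: 25.0
```

Run:
```python
from h import *
go(.588,-.3553,.236,83.8)
```

```text
shift [-0.0006  0.0003  0.0203] turn [-0.0028 -0.0009 -0.0018] t 29.5
```

Request:
send_rows(xyz=[[-0.0006,0.0003,0.005],[0,0,0.004],[0,0,0.003],[0,0,0.003],[0,0,0.003],[0,0,0.0022],[0,0,0],[0,0,0]], rotation=[[0,0,0],[0,0,0],[0,0,0],[0,0,0],[0,0,0],[0,0,0],[0,0,0],[0,0,0]], jaw=[0.3,0.3,0.3,0.3,0.3,0.3,0.3,0.3])

```text
time_s: 30.3
tool_pos: [0.5883, -0.3559, 0.2375]
tool_rot: [180.0, -0.0, 83.7]
force: [-0.4, 0.7, -0.2]
grip_width: 0.0455
grasp_force: 25.0
```

Request:
send_rows(xyz=[[0,0,0.0015],[0,0,0],[0,0,0],[0,0,0],[0,0,-0.02],[0,0,-0.045],[0,0,-0.045],[0,0,-0.015]], rotation=[[0,0,0],[0,0,0],[0,0,0],[0,0,0],[0,0,0],[0,0,0],[0,0,0],[0,0,0]], jaw=[0.3,0.68,0.68,0.68,0.68,0.7,0.75,0.75])

```text
time_s: 31.1
tool_pos: [0.5887, -0.3572, 0.3666]
tool_rot: [179.6, 0.2, 83.7]
force: [1.0, -0.2, -1.0]
grip_width: 0.0642
grasp_force: 0.0
```

Request:
send_rows(xyz=[[0.043,-0.0053,0],[0.043,-0.0053,0],[0.043,-0.0053,0],[0.043,-0.0053,0],[0.043,-0.0053,0],[0.043,-0.0053,0],[0.043,-0.0053,0],[0.043,-0.0053,0],[0.043,-0.0053,0],[0.043,-0.0053,0],[0.043,-0.0053,0],[0.043,-0.0053,0],[0.043,-0.0053,0],[0.043,-0.0053,0],[0,0,0],[0,0,0]], rotation=[[0,0,0],[0,0,0],[0,0,0],[0,0,0],[0,0,0],[0,0,0],[0,0,0],[0,0,0],[0,0,0],[0,0,0],[0,0,0],[0,0,0],[0,0,0],[0,0,0],[0,0,0],[0,0,0]], jaw=[0.75,0.75,0.75,0.75,0.75,0.75,0.75,0.75,0.75,0.75,0.75,0.75,0.75,0.75,0.75,0.75])

```text
time_s: 32.7
tool_pos: [0.5802, 0.2522, 0.3603]
tool_rot: [-180.0, 0.1, 83.9]
force: [-0.2, -1.2, -0.8]
grip_width: 0.0657
grasp_force: 0.0
```

Run:
```python
from h import *
c=look([(.589,.326),(.4855,.316)])
go(.589,.326,.203,83.8)
```

```text
(0.589, 0.326) [318 138] ([0.5867, 0.329, 0.046], 18.9) ([587.4, 329.5], [44.8, 45.3], 83.9)
(0.4855, 0.316) [187 166] ([0.4879, 0.3179, 0.046], 19.4) ([485.1, 318.7], [31.1, 51.2], 15.9)
shift [ 7.640e-02 -1.000e-04  1.575e-01] turn [-0.0002  0.0014 -0.002 ] t 32.75
```

Request:
send_rows(xyz=[[0.0395,-0.0012,0],[0.0395,-0.0012,0.02],[0,0,0.045],[0,0,0.045],[0,0,0.034],[0,0,0.014],[0,0,0],[0,0,0],[0,0,0],[0,0,0],[0,0,0],[0,0,0],[0,0,-0.02],[0,0,-0.045],[0,0,-0.045],[0,0,0],[0,0,0]], rotation=[[0,0,0],[0,0,0],[0,0,0],[0,0,0],[0,0,0],[0,0,0],[0,0,0],[0,0,0],[0,0,0],[0,0,0],[0,0,0],[0,0,0],[0,0,0],[0,0,0],[0,0,0],[0,0,0],[0,0,0]], jaw=[0.75,0.75,0.75,0.75,0.75,0.75,0.75,0.3,0.3,0.3,0.3,0.3,0.3,0.3,0.3,0.3,0.3])

```text
time_s: 34.45
tool_pos: [0.5873, 0.3295, 0.3146]
tool_rot: [179.9, -0.1, 83.7]
force: [0.7, -0.2, -2.0]
grip_width: 0.045
grasp_force: 25.0
```

Run:
```python
from h import *
print(env.get_obs()["grip_width"])
go(.489,-.3444,.257,83.8)
```

```text
0.04503437782375691
shift [-0.6807 -0.0238  0.0561] turn [ 0.0019 -0.0022 -0.0019] t 34.45
```

Request:
send_rows(xyz=[[-0.0425,-0.0015,0],[-0.0425,-0.0015,0],[-0.0425,-0.0015,0],[-0.0425,-0.0015,0],[-0.0425,-0.0015,0],[-0.0425,-0.0015,0],[-0.0425,-0.0015,0],[-0.0425,-0.0015,0],[-0.0425,-0.0015,0],[-0.0425,-0.0015,0],[-0.0425,-0.0015,0],[-0.0425,-0.0015,0],[-0.0425,-0.0015,0],[-0.0425,-0.0015,0],[-0.0425,-0.0015,0],[-0.0425,-0.0015,0],[0,0,0.033],[0,0,0.022],[0,0,0],[0,0,0]], rotation=[[0,0,0],[0,0,0],[0,0,0],[0,0,0],[0,0,0],[0,0,0],[0,0,0],[0,0,0],[0,0,0],[0,0,0],[0,0,0],[0,0,0],[0,0,0],[0,0,0],[0,0,0],[0,0,0],[0,0,0],[0,0,0],[0,0,0],[0,0,0]], jaw=[0.3,0.3,0.3,0.3,0.3,0.3,0.3,0.3,0.3,0.3,0.3,0.3,0.3,0.3,0.3,0.3,0.3,0.3,0.3,0.3])

```text
time_s: 36.45
tool_pos: [0.4881, -0.3434, 0.2571]
tool_rot: [-179.9, -0.0, 83.7]
force: [0.9, 0.2, 0.2]
grip_width: 0.0455
grasp_force: 25.0
```

Run:
```python
from h import *
go(.489,-.3444,.236,83.8)
```

```text
shift [-0.0009  0.0011  0.0211] turn [-0.0024 -0.0005 -0.002 ] t 36.45
```

Request:
send_rows(xyz=[[-0.0009,0.0011,0.005],[0,0,0.004],[0,0,0.003],[0,0,0.003],[0,0,0.003],[0,0,0.003],[0,0,0],[0,0,0]], rotation=[[0,0,0],[0,0,0],[0,0,0],[0,0,0],[0,0,0],[0,0,0],[0,0,0],[0,0,0]], jaw=[0.3,0.3,0.3,0.3,0.3,0.3,0.3,0.3])

```text
time_s: 37.25
tool_pos: [0.4894, -0.3449, 0.2371]
tool_rot: [180.0, 0.0, 83.7]
force: [0.5, 0.0, -0.6]
grip_width: 0.0452
grasp_force: 25.0
```

Request:
send_rows(xyz=[[0,0,0.001],[0,0,0],[0,0,0],[0,0,0],[0,0,-0.02],[0,0,-0.045],[0,0,-0.045],[0,0,-0.015]], rotation=[[0,0,0],[0,0,0],[0,0,0],[0,0,0],[0,0,0],[0,0,0],[0,0,0],[0,0,0]], jaw=[0.3,0.68,0.68,0.68,0.68,0.7,0.75,0.75])

```text
time_s: 38.05
tool_pos: [0.4899, -0.3462, 0.3656]
tool_rot: [179.6, 0.1, 83.7]
force: [0.9, -0.5, 0.4]
grip_width: 0.0642
grasp_force: 0.0
```

Request:
send_rows(xyz=[[0.0422,-0.0053,0],[0.0422,-0.0053,0],[0.0422,-0.0053,0],[0.0422,-0.0053,0],[0.0422,-0.0053,0],[0.0422,-0.0053,0],[0.0422,-0.0053,0],[0.0422,-0.0053,0],[0.0422,-0.0053,0],[0.0422,-0.0053,0],[0.0422,-0.0053,0],[0.0422,-0.0053,0],[0.0422,-0.0053,0],[0.0422,-0.0053,0],[0,0,0],[0,0,0]], rotation=[[0,0,0],[0,0,0],[0,0,0],[0,0,0],[0,0,0],[0,0,0],[0,0,0],[0,0,0],[0,0,0],[0,0,0],[0,0,0],[0,0,0],[0,0,0],[0,0,0],[0,0,0],[0,0,0]], jaw=[0.75,0.75,0.75,0.75,0.75,0.75,0.75,0.75,0.75,0.75,0.75,0.75,0.75,0.75,0.75,0.75])

```text
time_s: 39.65
tool_pos: [0.4801, 0.2515, 0.3601]
tool_rot: [-180.0, 0.1, 83.8]
force: [0.3, -1.0, 0.5]
grip_width: 0.0653
grasp_force: 0.0
```

Run:
```python
from h import *
c=look([(.486,.317)]); cv2.imwrite("pics/ob.png",c["image"])
go(.486,.318,.203,105.9)
```

```text
(0.486, 0.317) [316 149] ([0.4855, 0.3179, 0.046], 19.0) ([484.2, 318.8], [31.1, 51.2], 15.8)
shift [ 0.0684 -0.002   0.1573] turn [-0.0008  0.0015 -0.3878] t 39.7
```

Request:
send_rows(xyz=[[0.0342,-0.0012,0],[0.0342,-0.0012,0.02],[0,0,0.03],[0,0,0.03],[0,0,0.03],[0,0,0.033],[0,0,0.014],[0,0,0],[0,0,0]], rotation=[[0,0,0],[0,0,0],[0,0,-0.1293],[0,0,-0.1293],[0,0,-0.1293],[0,0,0],[0,0,0],[0,0,0],[0,0,0]], jaw=[0.75,0.75,0.75,0.75,0.75,0.75,0.75,0.75,0.75])

```text
time_s: 40.6
tool_pos: [0.4866, 0.3183, 0.2052]
tool_rot: [179.9, -0.0, 105.8]
force: [1.1, 0.3, 0.6]
grip_width: 0.0654
grasp_force: 0.0
```

Request:
send_rows(xyz=[[0,0,0],[0,0,0],[0,0,0],[0,0,0],[0,0,0],[0,0,0],[0,0,-0.02],[0,0,-0.045],[0,0,-0.045],[0,0,0],[0,0,0],[0,0,0],[0,0,0]], rotation=[[0,0,0],[0,0,0],[0,0,0],[0,0,0],[0,0,0],[0,0,0],[0,0,0],[0,0,0],[0,0,0],[0,0,0.1293],[0,0,0.1293],[0,0,0.1293],[0,0,0]], jaw=[0.2,0.2,0.2,0.2,0.2,0.2,0.2,0.2,0.2,0.2,0.2,0.2,0.2])

```text
time_s: 41.9
tool_pos: [0.4856, 0.3187, 0.3138]
tool_rot: [-180.0, 0.0, 83.7]
force: [-0.8, -0.5, -1.5]
grip_width: 0.032
grasp_force: 25.0
```

Run:
```python
from h import *
print(env.get_obs()["grip_width"])
go(.5042,-.2062,.257,83.8)
```

```text
0.031989402958123234
shift [-0.5196  0.0765  0.057 ] turn [-0.0003  0.0005 -0.0025] t 41.9
```

Request:
send_rows(xyz=[[0,0.02,-0.02],[-0.0433,0.0131,0],[-0.0433,0.0131,0],[-0.0433,0.0131,0],[-0.0433,0.0131,0],[-0.0433,0.0131,0],[-0.0433,0.0131,0],[-0.0433,0.0131,0],[-0.0433,0.0131,0],[-0.0433,0.0131,0],[-0.0433,0.0131,0],[-0.0433,0.0131,0],[-0.0433,0.0131,0],[0,0,0.035],[0,0,0.025],[0,0,0.015],[0,0,0],[0,0,0]], rotation=[[0,0,0],[0,0,0],[0,0,0],[0,0,0],[0,0,0],[0,0,0],[0,0,0],[0,0,0],[0,0,0],[0,0,0],[0,0,0],[0,0,0],[0,0,0],[0,0,0],[0,0,0],[0,0,0],[0,0,0],[0,0,0]], jaw=[0.2,0.2,0.2,0.2,0.2,0.2,0.2,0.2,0.2,0.2,0.2,0.2,0.2,0.2,0.2,0.2,0.2,0.2])

```text
time_s: 43.7
tool_pos: [0.6051, -0.2169, 0.2596]
tool_rot: [180.0, 0.0, 83.8]
force: [-0.1, -0.4, -1.2]
grip_width: 0.0319
grasp_force: 25.0
```

Run:
```python
from h import *
go(.6036,-.2165,.238,83.8)
```

```text
shift [ 0.0003 -0.0016  0.0216] turn [ 0.0006  0.0002 -0.0004] t 43.7
```

Request:
send_rows(xyz=[[0.0003,-0.0016,0.004],[0,0,0.004],[0,0,0.003],[0,0,0.003],[0,0,0.003],[0,0,0.003],[0,0,0.0015],[0,0,0],[0,0,0]], rotation=[[0,0,0],[0,0,0],[0,0,0],[0,0,0],[0,0,0],[0,0,0],[0,0,0],[0,0,0],[0,0,0]], jaw=[0.2,0.2,0.2,0.2,0.2,0.2,0.2,0.2,0.2])

```text
time_s: 44.6
tool_pos: [0.6032, -0.2167, 0.2376]
tool_rot: [180.0, -0.0, 83.7]
force: [-0.2, 0.1, -0.4]
grip_width: 0.0319
grasp_force: 25.0
```

Request:
send_rows(xyz=[[0,0,0],[0,0,0],[0,0,0],[0,0,-0.02],[0,0,-0.045],[0,0,-0.045],[0,0,-0.035],[0.0334,-0.0321,0],[0.0334,-0.0321,0],[0.0334,-0.0321,0],[0.0334,-0.0321,0],[0,0,0],[0,0,0]], rotation=[[0,0,0],[0,0,0],[0,0,0],[0,0,0],[0,0,0],[0,0,0],[0,0,0],[0,0,0],[0,0,0],[0,0,0],[0,0,0],[0,0,0],[0,0,0]], jaw=[0.55,0.55,0.55,0.55,0.6,0.6,0.6,0.6,0.6,0.6,0.6,0.6,0.6])

```text
time_s: 45.9
tool_pos: [0.49, -0.0691, 0.3832]
tool_rot: [179.9, -0.1, 83.8]
force: [0.8, -0.5, 0.1]
grip_width: 0.0524
grasp_force: 0.0
```

Run:
```python
from h import *
import pickle
c=env.read_camera("wrist");t=env.read_camera("top");pickle.dump((c,t),open("pr.pkl","wb"))
V=np.zeros((580,640,3),np.uint8);V[:290]=c["image"][:290];V[290:,:]=cv2.resize(t["image"][165:310,180:500],(640,290));cv2.imwrite("pics/pr.png",V)
```

```text
(no output)
```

View pics/pr.png

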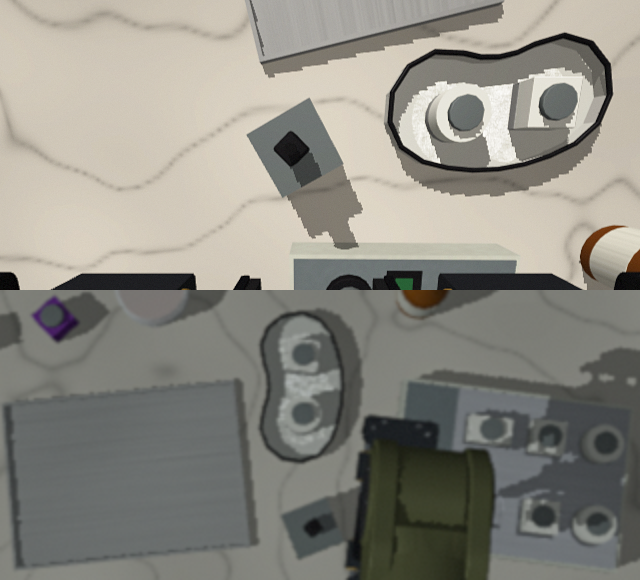

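The tray is empty and all five new pots are in the heater. The stand's top has corners (247,138), (309,99), (343,163) and (281,198) with the probe head at (291,149). In the dish, the old pots are at (466,112) and (558,101).

Run:
```python
from h import *
import pickle
c,t=pickle.load(open("pr.pkl","rb"))
K=np.array([ray(c,u,v,.045)[:2]*1000 for u,v in[(247,138),(309,99),(343,163),(281,198)]],np.float32);r=cv2.minAreaRect(K);print("stand",K.mean(0),r)
m=np.zeros((480,640),np.uint8);m[125:175,265:315]=(c["image"][125:175,265:315].max(2)<50)
cs,_=cv2.findContours(m,0,2);b=max(cs,key=cv2.contourArea);print(cv2.boundingRect(b),cv2.contourArea(b))
for z in(.105,.08):print(z,cv2.minAreaRect(np.array([ray(c,*p[0],z)[:2]*1000 for p in b],np.float32)))
b2=ray(c,291,149,.105);print(b2)
go(K.mean(0)[0]/1000,K.mean(0)[1]/1000,.25,83.8)
```

```text
stand [479.39157    -1.7140903] ((479.1080322265625, -1.5688858032226562), (60.376747131347656, 57.790218353271484), 23.166790008544922)
(274, 131, 35, 36) 682.5
0.105 ((480.2572937011719, -0.7682437896728516), (17.563697814941406, 18.0904483795166), 38.94898223876953)
0.08 ((478.6661071777344, -0.4892139434814453), (19.2786865234375, 19.856891632080078), 38.94901657104492)
[ 0.48009329 -0.00091733  0.105     ]
shift [ 0.0675 -0.0192  0.133 ] turn [ 0.0014  0.0003 -0.0037] t 46.0
```

Request:
send_rows(xyz=[[0.034,-0.0092,0],[0.0345,-0.0092,0],[0,0,0],[0,0,0.02],[0,0,0.03],[0,0,0.03],[0,0,0.03],[0,0,0.023],[0,0,0],[0,0,0]], rotation=[[0,0,0],[0,0,0],[0,0,-0.1315],[0,0,-0.1315],[0,0,-0.1315],[0,0,-0.1315],[0,0,-0.1315],[0,0,-0.1315],[0,0,0],[0,0,0]], jaw=[0.6,0.6,0.6,0.6,0.6,0.6,0.6,0.6,0.6,0.6])

```text
time_s: 47.0
tool_pos: [0.4803, -0.0009, 0.2498]
tool_rot: [-179.9, 0.1, 128.6]
force: [0.6, -0.3, -0.6]
grip_width: 0.0522
grasp_force: 0.0
```

Run:
```python
from h import *
go(.4803,-.0008,.25,129)
```

```text
shift [ 0.      0.     -0.0002] turn [-0.0013  0.0011 -0.0075] t 47.0
```

Request:
send_rows(xyz=[[0,0,0],[0,0,0],[0,0,0],[0,0,0],[0,0,0],[0,0,0],[0,0,0],[0,0,0]], rotation=[[0,0,-0.0075],[0,0,0],[0,0,0],[0,0,0],[0,0,0],[0,0,0],[0,0,0],[0,0,0]], jaw=[0.15,0.15,0.15,0.15,0.15,0.15,0.15,0.15], newtons=8)

```text
time_s: 47.8
tool_pos: [0.4796, 0.0005, 0.2498]
tool_rot: [180.0, -0.0, 129.3]
force: [-0.7, 0.0, 3.1]
grip_width: 0.0178
grasp_force: 8.0
```

Request:
send_rows(xyz=[[0,0,0],[0,0,0],[0,0,0],[0,0,0],[0,0,0],[0,0,0],[0,0,0],[0,0,0],[0,0,0],[0,0,0],[0,0,0],[0,0,0],[0,0,0],[0,0,0]], rotation=[[0,0,0],[0,0,0],[0,0,0.1428],[0,0,0.1428],[0,0,0.1428],[0,0,0.1428],[0,0,0.1428],[0,0,0.1428],[0,0,0.1428],[0,0,0.1428],[0,0,0.1428],[0,0,0.1428],[0,0,0.1428],[0,0,0]], jaw=[0.5,0.5,0.6,0.6,0.6,0.6,0.6,0.6,0.6,0.6,0.6,0.6,0.6,0.6])

```text
time_s: 49.2
tool_pos: [0.4794, 0.0003, 0.2494]
tool_rot: [-180.0, 0.0, 39.3]
force: [-0.1, -0.2, -0.1]
grip_width: 0.0521
grasp_force: 0.0
```

Request:
send_rows(xyz=[[0,0,0],[0,0,0],[0,0,0],[0,0,0],[0,0,0],[0,0,0],[0,0,0],[0,0,0]], rotation=[[0,0,0],[0,0,0],[0,0,0],[0,0,0],[0,0,0],[0,0,0],[0,0,0],[0,0,0]], jaw=[0.15,0.15,0.15,0.15,0.15,0.15,0.15,0.15], newtons=20)

```text
time_s: 50.0
tool_pos: [0.4795, 0.0003, 0.2496]
tool_rot: [-180.0, -0.0, 39.3]
force: [-0.0, 0.2, 0.2]
grip_width: 0.018
grasp_force: 20.0
```

Run:
```python
from h import *
o=env.get_obs();print(o["grip_width"],o["force"],o["tool_pos"]);go(.62,-.215,.383,83.8)
```

```text
0.0180188133803092 [-0.04140431  0.17700437  0.15934363] [4.79514801e-01 3.44011530e-04 2.49583573e-01]
shift [-0.0278  0.2556 -0.1334] turn [ 0.000e+00 -1.000e-04 -7.762e-01] t 50.0
```

Request:
send_rows(xyz=[[0,0,-0.02],[0,0,-0.03],[0,0,-0.04],[0,0,-0.044],[0,0,0],[0,0,0],[0,0,0],[0,0,0],[0,0,0],[0,0,0],[-0.0332,0.0272,0],[-0.0332,0.0272,0],[-0.0332,0.0272,0],[-0.0332,0.0272,0],[-0.0332,0.0272,0],[-0.0332,0.0272,0],[0,0,0],[0,0,0]], rotation=[[0,0,0],[0,0,0],[0,0,0],[0,0,0],[0,0,-0.1293],[0,0,-0.1293],[0,0,-0.1293],[0,0,-0.1293],[0,0,-0.1293],[0,0,-0.1293],[0,0,0],[0,0,0],[0,0,0],[0,0,0],[0,0,0],[0,0,0],[0,0,0],[0,0,0]], jaw=[0.15,0.15,0.15,0.15,0.15,0.15,0.15,0.15,0.15,0.15,0.15,0.15,0.15,0.15,0.15,0.15,0.15,0.15])

```text
time_s: 51.8
tool_pos: [0.6199, -0.2168, 0.3825]
tool_rot: [-179.9, 0.1, 83.6]
force: [0.4, 0.7, -1.0]
grip_width: 0.0178
grasp_force: 20.0
```

Run:
```python
from h import *
c=env.read_camera("wrist");s=proj(c,[.6112,-.1466,.048]);print(s)
u,v=s.round().astype(int);p=c["image"][v-20:v+20,u-20:u+20].min(2)
m=(p<55).astype(np.uint8);n,l,st,ce=cv2.connectedComponentsWithStats(m)
for i in range(1,n):
    if st[i,4]>15: print(st[i],ray(c,ce[i][0]+u-20,ce[i][1]+v-20,.048))
V=cv2.resize(c["image"][v-60:v+60,u-80:u+80],None,fx=4,fy=4,interpolation=cv2.INTER_CUBIC);cv2.imwrite("pics/well.png",V)
go(.6112,-.1466,.30,83.8)
```

```text
[297.84178885 145.44276598]
shift [ 0.0673 -0.0161  0.083 ] turn [-0.0013 -0.0004 -0.001 ] t 51.85
```

View pics/well.png

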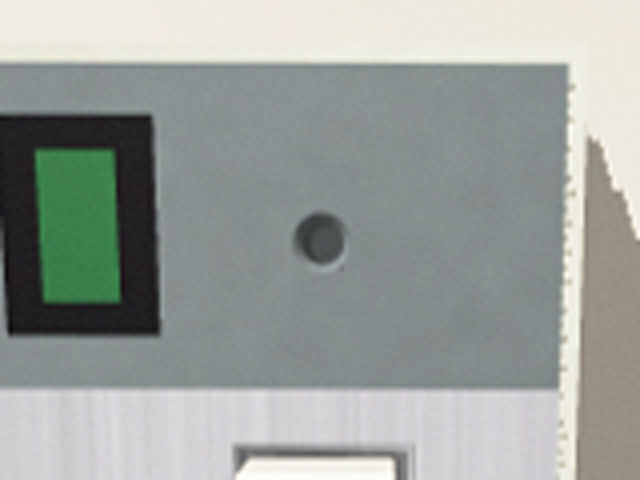

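The well mouth (chamfered) is at crop (322,241), image (298.4,145.3), within 1 px of the fit. Aligning the probe over it.

Request:
send_rows(xyz=[[0.034,-0.0082,0],[0.034,-0.0082,0.02],[0,0,0.035],[0,0,0.026],[0,0,0],[0,0,0]], rotation=[[0,0,0],[0,0,0],[0,0,0],[0,0,0],[0,0,0],[0,0,0]], jaw=[0.15,0.15,0.15,0.15,0.15,0.15])

```text
time_s: 52.45
tool_pos: [0.6112, -0.1447, 0.3034]
tool_rot: [180.0, -0.1, 83.9]
force: [0.1, -1.1, 0.4]
grip_width: 0.0179
grasp_force: 20.0
```

Run:
```python
from h import *
go(.611,-.146,.2532,83.8)
c=env.read_camera("scene");a=proj(c,[.611,-.146,.05]).astype(int)
cv2.imwrite("pics/sc.png",cv2.resize(c["image"][a[1]-60:a[1]+30,a[0]-60:a[0]+60],None,fx=5,fy=5,interpolation=cv2.INTER_CUBIC))
```

```text
shift [-0.0014 -0.0001  0.0502] turn [ 0.0005 -0.0011  0.0013] t 52.45
```

View pics/sc.png

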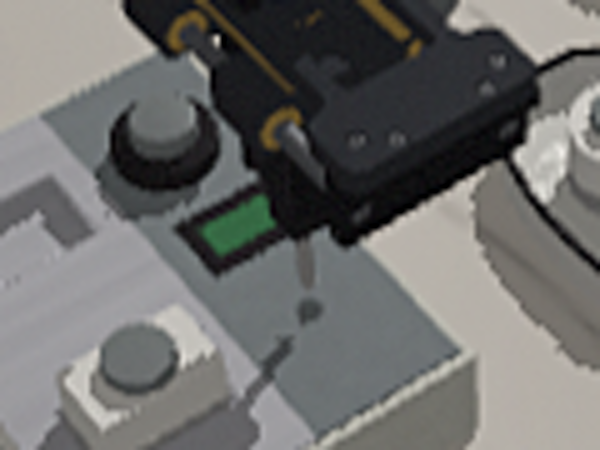

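The rod tip (307,288) hangs straight above the hole (310,310).

Request:
send_rows(xyz=[[-0.0014,0,0.004],[0,0,0.003],[0,0,0.003],[0,0,0.003],[0,0,0.003],[0,0,0.003],[0,0,0.003],[0,0,0.003],[0,0,0],[0,0,0]], rotation=[[0,0,0],[0,0,0],[0,0,0],[0,0,0],[0,0,0],[0,0,0],[0,0,0],[0,0,0],[0,0,0],[0,0,0]], jaw=[0.15,0.15,0.15,0.15,0.15,0.15,0.15,0.15,0.15,0.15])

```text
time_s: 53.5
tool_pos: [0.6111, -0.1472, 0.2774]
tool_rot: [-180.0, -0.0, 83.8]
force: [0.9, 0.4, -0.9]
grip_width: 0.0179
grasp_force: 20.0
```

Request:
send_rows(xyz=[[0,0,0.005],[0,0,0.005],[0,0,0.005],[0,0,0.004],[0,0,0.003],[0,0,0.002],[0,0,0],[0,0,0]], rotation=[[0,0,0],[0,0,0],[0,0,0],[0,0,0],[0,0,0],[0,0,0],[0,0,0],[0,0,0]], jaw=[0.15,0.15,0.15,0.15,0.15,0.15,0.15,0.15])

```text
time_s: 54.3
tool_pos: [0.6111, -0.1472, 0.2534]
tool_rot: [-180.0, -0.0, 83.8]
force: [1.4, 1.8, -2.0]
grip_width: 0.0177
grasp_force: 20.0
```

Request:
send_rows(xyz=[[0,0,0],[0,0,0],[0,0,0],[0,0,-0.02],[0,0,-0.04],[0,0,-0.045],[0,0,-0.04],[-0.0425,-0.0132,0],[-0.0425,-0.0132,0],[-0.0425,-0.0132,0],[-0.0425,-0.0132,0],[0,0,0],[0,0,0]], rotation=[[0,0,0],[0,0,0],[0,0,0],[0,0,0],[0,0,0],[0,0,0],[0,0,0],[0,0,0],[0,0,0],[0,0,0],[0,0,0],[0,0,0],[0,0,0]], jaw=[0.45,0.45,0.45,0.45,0.45,0.45,0.45,0.3,0.1,0,0,0,0])

```text
time_s: 55.6
tool_pos: [0.5388, -0.3125, 0.3989]
tool_rot: [180.0, -0.0, 83.5]
force: [0.4, 1.0, -0.3]
grip_width: 0.0028
grasp_force: 0.0
```

Run:
```python
from h import *
c=env.read_camera("wrist");t=env.read_camera("top");s=env.read_camera("scene")
V=np.zeros((600,640,3),np.uint8);V[:290]=c["image"][:290];V[290:590,:320]=cv2.resize(s["image"][230:430,100:420],None,fx=1,fy=1.5);V[290:590,320:]=s["image"][120:420,280:600];cv2.imwrite("pics/chk.png",V)
for q in[(.5042,-.2062),(.6036,-.2169),(.4965,-.2766),(.596,-.2874),(.489,-.3445),(.588,-.3552)]:
    p=proj(c,[*q,.078]).round().astype(int);print(q,p,meas(c,[tuple(p)],.078,(12,30),35))
print("btn",meas(c,[tuple(proj(c,[.512,-.136,.062]).round().astype(int))],.062,(12,40),50))
go(.5118,-.1365,.30,83.8)
```

```text
(0.5042, -0.2062) [256 101] [None]
(0.6036, -0.2169) [387 100] [([0.6017, -0.2193, 0.078], 22.3)]
(0.4965, -0.2766) [260 194] [([0.4987, -0.2783, 0.078], 17.5)]
(0.596, -0.2874) [384 194] [([0.5954, -0.2892, 0.078], 23.1)]
(0.489, -0.3445) [263 274] [([0.4936, -0.3358, 0.078], 24.6)]
(0.588, -0.3552) [380 274] [([0.5841, -0.3443, 0.078], 23.4)]
btn [([0.5107, -0.137, 0.062], 17.1)]
shift [ 0.1684 -0.0475  0.0985] turn [-0.     -0.0008  0.0021] t 55.75
```

View pics/chk.png

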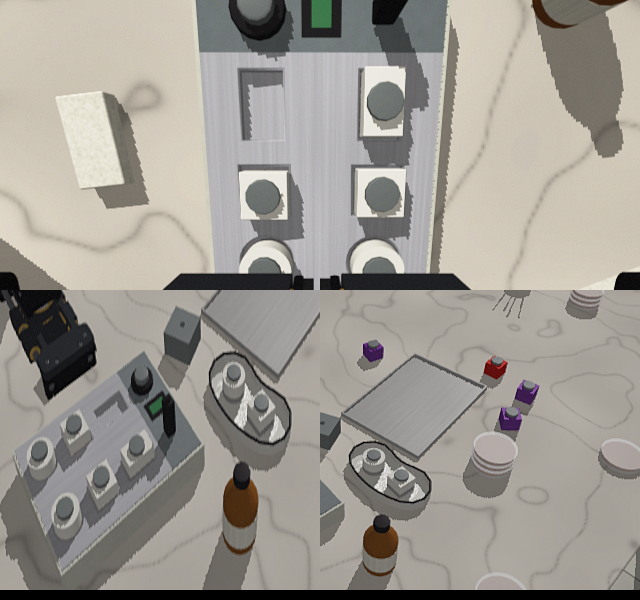

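Everything is seated: five pots in nests, the probe upright in the well at about (390,10), both old pots upright in the dish, and bystanders in place. The button is at wrist (257,5), so I'm pressing it with closed fingers.

Request:
send_rows(xyz=[[0.042,-0.012,0],[0.042,-0.012,0],[0.042,-0.012,0],[0.042,-0.012,0.02],[0,0,0.04],[0,0,0.038],[0,0,0.02],[0,0,0],[0,0,0]], rotation=[[0,0,0],[0,0,0],[0,0,0],[0,0,0],[0,0,0],[0,0,0],[0,0,0],[0,0,0],[0,0,0]], jaw=[0,0,0,0,0,0,0,0,0])

```text
time_s: 56.65
tool_pos: [0.5112, -0.1377, 0.2811]
tool_rot: [180.0, 0.0, 83.9]
force: [-0.4, 0.2, 1.6]
grip_width: 0.0002
grasp_force: 0.0
```

Request:
send_rows(xyz=[[0,0,0.008],[0,0,0.006],[0,0,0.003],[0,0,0.003],[0,0,0.003],[0,0,0]], rotation=[[0,0,0],[0,0,0],[0,0,0],[0,0,0],[0,0,0],[0,0,0]], jaw=[0,0,0,0,0,0])

```text
time_s: 57.25
tool_pos: [0.5105, -0.1385, 0.2572]
tool_rot: [-180.0, 0.0, 83.8]
force: [0.6, 0.3, 0.6]
grip_width: 0.0007
grasp_force: 0.0
```

Request:
send_rows(xyz=[[0,0,0.003],[0,0,0.003],[0,0,0.002],[0,0,0.002],[0,0,0]], rotation=[[0,0,0],[0,0,0],[0,0,0],[0,0,0],[0,0,0]], jaw=[0,0,0,0,0])

```text
time_s: 57.75
tool_pos: [0.5108, -0.1386, 0.2477]
tool_rot: [180.0, -0.0, 83.8]
force: [-0.1, 0.2, 3.1]
grip_width: 0.0007
grasp_force: 2.1
```

Request:
send_rows(xyz=[[0,0,0.002],[0,0,0.002],[0,0,0]], rotation=[[0,0,0],[0,0,0],[0,0,0]], jaw=[0,0,0])

```text
time_s: 58.05
tool_pos: [0.5111, -0.139, 0.2462]
tool_rot: [-180.0, -0.1, 83.8]
force: [-9.0, 2.2, 27.4]
grip_width: 0.0008
grasp_force: 13.4
```

Request:
send_rows(xyz=[[0,0,-0.003],[0,0,0],[0,0,0]], rotation=[[0,0,0],[0,0,0],[0,0,0]], jaw=[0,0,0])

```text
time_s: 58.35
tool_pos: [0.5108, -0.1386, 0.2469]
tool_rot: [179.9, -0.0, 83.8]
force: [-0.6, 0.0, 4.7]
grip_width: 0.0004
grasp_force: 2.3
```

Request:
send_rows(xyz=[[0,0,-0.001],[0,0,0],[0,0,0]], rotation=[[0,0,0],[0,0,0],[0,0,0]], jaw=[0,0,0])

```text
time_s: 58.65
tool_pos: [0.5108, -0.1385, 0.2477]
tool_rot: [180.0, 0.0, 83.8]
force: [0.7, 0.2, 3.4]
grip_width: 0.0004
grasp_force: 2.1
```

Request:
send_rows(xyz=[[0,0,-0.0015],[0,0,0],[0,0,0]], rotation=[[0,0,0],[0,0,0],[0,0,0]], jaw=[0,0,0])

```text
time_s: 58.95
tool_pos: [0.5108, -0.1385, 0.2491]
tool_rot: [180.0, 0.0, 83.8]
force: [1.1, 1.0, 3.4]
grip_width: 0.0006
grasp_force: 1.7
```

Request:
send_rows(xyz=[[0,0,-0.0015],[0,0,0],[0,0,0]], rotation=[[0,0,0],[0,0,0],[0,0,0]], jaw=[0,0,0])

```text
time_s: 59.25
tool_pos: [0.5107, -0.1385, 0.2506]
tool_rot: [180.0, 0.0, 83.8]
force: [2.0, -0.1, 3.1]
grip_width: 0.0004
grasp_force: 1.3
```

Request:
send_rows(xyz=[[0,0,-0.002],[0,0,0],[0,0,0]], rotation=[[0,0,0],[0,0,0],[0,0,0]], jaw=[0,0,0])

```text
time_s: 59.55
tool_pos: [0.5104, -0.1384, 0.2524]
tool_rot: [-180.0, -0.0, 83.8]
force: [0.9, 0.2, 1.8]
grip_width: 0.0003
grasp_force: 0.7
```

Request:
send_rows(xyz=[[0,0,-0.004],[0,0,0],[0,0,0]], rotation=[[0,0,0],[0,0,0],[0,0,0]], jaw=[0,0,0])

```text
time_s: 59.85
tool_pos: [0.5104, -0.1383, 0.2564]
tool_rot: [-180.0, -0.0, 83.8]
force: [0.8, -0.6, -0.9]
grip_width: 0.0007
grasp_force: 0.0
```

Request:
send_rows(xyz=[[0,0,-0.03],[0,0,-0.045],[0,0,-0.045],[0,0,-0.03],[0,0,0],[0,0,0],[0,0,0],[0,0,0]], rotation=[[0,0,0],[0,0,0],[0,0,0],[0,0,0],[0,0,0],[0,0,0],[0,0,0],[0,0,0]], jaw=[0,0,0,0,0,0,0,0])

```text
time_s: 60.65
tool_pos: [0.5102, -0.1382, 0.4051]
tool_rot: [-179.9, 0.0, 83.8]
force: [0.1, -0.7, -0.4]
grip_width: 0.0005
grasp_force: 0.0
```

Run:
```python
from h import *
c=env.read_camera("scene")
# cap centres in the scene view against expected seated positions
for q,z in[((.6036,-.2169),.078),((.4965,-.2766),.078),((.596,-.2874),.078),((.489,-.3445),.078),((.588,-.3552),.078),((.698,.015),.047),((.623,.015),.047)]:
    p=proj(c,[*q,z]).round().astype(int);print(q,p,meas(c,[tuple(p)],z,(5,16),22))
print(env.sign_off())
```

```text
(0.6036, -0.2169) [235 333] [([0.6087, -0.2193, 0.078], 10.2)]
(0.4965, -0.2766) [173 317] [([0.5035, -0.2794, 0.078], 9.5)]
(0.596, -0.2874) [200 353] [([0.5995, -0.29, 0.078], 10.5)]
(0.489, -0.3445) [138 335] [([0.5032, -0.3471, 0.078], 12.0)]
(0.588, -0.3552) [163 374] [([0.5931, -0.3536, 0.078], 8.6)]
(0.698, 0.015) [361 304] [None]
(0.623, 0.015) [333 284] [([0.6289, 0.0078, 0.047], 10.7)]
the job is handed in; nothing more can be done
None
```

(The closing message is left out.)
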